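# Gauge the rock saw's coolant reservoir

### The arm

A 7-joint arm with a two-finger parallel gripper is mounted at the origin on a cart in front of the work surface, level with it; the furniture and walls round the work are solid. World frame = base frame: x ahead of the robot, y to its left, z up, the work surface at z = 0. Lengths are in m, angles in rad, forces in N, time in s.
With the tool pointing down it reaches from about 0.4 to 0.9 m from the base axis. Payload 5.5 kg.
Tool frame: the origin (TCP) lies midway between the tips of the shut fingers; the grasp point (between the pads) lies 19 mm behind it; z points along the fingers, y is the direction in which the jaws open and shut (so a half turn about z gives the same grasp; the last joint's range is limited). The gripper opens to 85 mm and grips with 20 to 120 N. Pads are 22 mm wide; open, the fingers measure 114 mm over their backs; the gripper's body (76 mm by 85 mm) begins 54 mm behind the grasp point. The pads swing forward as they close: fully open they stand 13 mm farther back than shut.
Start: joints at [1.448, 0.501, -0.427, 1.55, 0.221, 1.138, -0.21], TCP at [0.245, -0.602, 0.199] pointing down, gripper open.
Joint ranges: [-2.88, 2.88], [-0.31, 2.03], [-1.54, 1.56], [0.2, 2.42], [-1.41, 4.55], [0.19, 2.02], [-2.57, 2.57]. Speed limits (rad/s): [2.57, 2.57, 3.14, 3.14, 3.14, 3.14, 3.14].

### API

Orientations are given as a unit quaternion [x, y, z, w].
In Python, from rig import monitor, viewer, r gives the robot as it stands.
- The arm moves only by the shell command python3 -m jog 'ROWS' [FORCE]. ROWS is a JSON object of lists of equal length, an entry for each row: "dr": the turn, a rotation vector about the tool's x, y, z in rad, a list of three; "offset": the shift along the tool's x, y, z in m, a list of three; "fingers": the opening, from 0 (shut) to 1 (fully open). In form: {"dr": [[wx, wy, wz], ...], "offset": [[tx, ty, tz], ...], "fingers": [fingers, ...]}. A call has exactly 8 rows; each row is the pose to reach, as a shift and turn from the pose measured when the call began, along the tool's axes at that moment; what a row does not reach only later rows make up. A row lasts 1/8 s, in which the tool goes at most 62.5 mm and 10.7 degrees, less where a joint would pass 70% of its speed; a pose out of reach is approached as far as the arm can. A call with a gripper value outside its range is refused whole. The fingers move at their own pace and stop on an object; FORCE is the grip in N (left out, the last holds). Time passes only in rows, so rows that repeat a pose let the fingers close, or fill a call up. It gives the time, the measured TCP pose, the force and the opening at its end, in the units of the state.
- monitor.get_state(): the state, without advancing time (a new reading comes with each control period).
- viewer.get_image(name): name is "scene" or "side" or "wrist"; returns the picture (400x640x3 uint8, red, green, blue); there is no depth.
- viewer.camera_info(name): a dict with "fx", "fy", "cx", "cy" (pixels), "dist" ([k1, k2, p1, p2, k3] as OpenCV has them; the pictures are not rectified), "R" (3x3) and "t" (3): a world point X has camera coordinates R X + t; the wrist camera has in their place "tool_from_camera" (4x4, takes a point from camera to tool coordinates, whose origin is the TCP and whose axes are the flange's). Camera axes: x right, y down, z forward; pixel columns grow to the right and rows downward; lengths in m; the calibration is good to about 2 mm. A picture is of the moment at which its call begins: read the wrist's pose just before it. camera_info takes no time and is no camera call.
- r.job_done(): hands the job in, once; it reports no verdict.
Trained networks look in the newest picture that a camera, given by its name, has taken for a name from the list of things; names that differ only in an ending like _2 or _b are one class to them, and where a whole thing is asked for, a point or a joint stands for the part that bears it (a point fixed in the world has none). Each returns a list of dicts, best first, with "confidence" (0 to 1); they miss things now and then, are a little off and sometimes report something else, mostly with a low value. They report only what shows in the picture. A call takes as long as a camera call. They do not tell look-alikes from the thing itself.
- viewer.search_frame(camera, name): "box" ([left, top, right, bottom] in pixels, round what is visible of it).
- viewer.masks_of(camera, name): "pixels" (400x640 bool, what is visible of it) and "box" ([left, top, right, bottom] in pixels, round what is visible of it).
The state is a dict: "t": time; "joint_positions": joint angles; "joint_vel": joint speeds; "joint_efforts": joint torques, N m; "tcp_pos": TCP position; "tool_rot": TCP orientation; "ft_force": force on the tool from outside, world axes, zero at the start; "moment": the same for the moment, N m; "grip_width": opening from 0.0 (shut) to 1.0 (fully open).
Only numpy, scipy, OpenCV 4.12 (cv2) and the standard library are available. Lean on these libraries where they do the work, as an engineer would, in place of code of your own. Each camera call takes 0.05 s, during which the arm holds its last target. There are 200 camera calls.

### The job

Gauge the rock saw's green coolant reservoir: first turn the red vent handle to half open (45 degrees, its pointer on the middle long mark) so that the tank breathes, then push the yellow-handled gauge rod down the slanting guide tube until its collar stops on the tube's mouth, and draw it right out again. Present the rod for reading: hold it level in the gripper with its tip low over the blue drip dish, touching nothing, and finish while still holding it like that. Leave the vent at half open and do not knock over or push aside the dish, the two vials, the glass jar or the tin.

Things in the scene. Friction and masses are not known exactly. Their poses are not given: they have to be found in the camera images.
- reservoir: Green steel coolant tank, 130 (x) x 160 (y) x 115 mm high with its aluminium lid, fixed on the black mat (mat top 3.5 mm above the desk). Origin: centre of its underside; x points from the front wall (robot side) to the back, z up. In its frame the guide tube's mouth is at (-100, -32, 105) mm and the vent handle's axis at (22, 30) mm; a brass pipe lies under it along y, up to z 154 mm.
- guide_tube: Steel guide tube slanting 45 degrees down into the tank's front wall: outside 20 mm (23 mm over the dark ferrule), straight bore 13 mm wide and 80 mm long, then empty space in the tank. Origin: centre of the mouth's rim. z axis: the tube's axis, pointing OUT of the mouth (up, to the robot side); y axis level, as the tank's y.
- vent_cock (a joint): Angle of the vent's wing handle (rad): 0 = shut (blade along the tank's x, pointer end to its -x), grows counter-clockwise seen from above, 1.571 = fully open (blade along the tank's y); stops at both ends. It takes about 0.06 N m to turn and stays where it is left. Half open = 0.785.
- vent_grip (a point): Middle of the vent's red wing handle, on its vertical turning axis, 177 mm above the tank's underside. The blade is 54 mm long, 10 mm thick (grip across this from above) and reaches from 165 to 189 mm above the tank's underside; under it, top at 156 mm, lies a white index plate 68 mm wide with long black marks at shut, half and open.
- gauge_rod: Loose gauge rod, 0.1 kg. Origin: on its axis in the collar's seating face; x axis to the tip, z up in the rest. Round steel 8 mm thick, x 0 to 100 mm, rounded tip; brass collar 21 mm wide, x -8 to 0; shank 8 (y) x 12 mm (z), x -28 to -8; flat yellow handle 10 (y) x 30 mm (z), x -80 to -28, gripped along y. Seated: origin at the guide tube's, x along the tube's -z.
- rod_tip (a point): The very tip of the gauge rod, on its axis, 100 mm from its origin.
- rod_handle (a point): Middle of the gauge rod's yellow handle, on the rod's axis, 54 mm behind its origin.
- rod_rest: Fixed rest of the gauge rod: wooden foot 46 x 8 mm, x -51 to 69 mm, two aluminium posts with slots 11 mm wide open at the top; tops 60 mm (x -43 to -33, under the shank) and 58 mm (x 50 to 60) above the desk. Origin: underside; x along the rod to its tip. The rod lies level, axis 50 mm above the desk, its origin at x -20 mm; lift it straight up 20 mm or more. The handle overhangs the foot.
- drip_dish: Loose blue plastic cap lying open side up as drip dish, 66 mm diameter, 12 mm high. Origin: centre of its underside. (Not to be hit: a white foam box beyond x = 0.55 m and right of y = -0.27 m, 0.24 to 0.45 m above the desk, on a glass tank beyond x = 0.58 and right of y = -0.34; a card box with a clear case, 0.2 m high, right of y = -0.54.)
- white_vial: Loose sample vial with white cap, 22 mm diameter, 50 mm high, bystander. Origin: centre of its underside.
- black_vial: Loose sample vial with black cap, 22 mm diameter, 50 mm high, bystander. Origin: centre of its underside.
- glass_jar: Loose glass sample jar with black lid, 42 mm diameter, 62 mm high, bystander. Origin: centre of its underside.
- tin: Loose round grey sample tin, 58 mm diameter, 38 mm high, bystander. Origin: centre of its underside.
Things that resemble listed ones, but are neither listed nor needed, are in the scene too. Of the things like the gauge_rod, leave any that is turquoise; of the rest the larger one is meant.

How it is judged:
By the outcome, as a careful person would: the job done as asked, in the order asked, and still so for the second after the job is handed in, while the arm keeps its last pose, push and grip.
It also fails if it takes over 67 s, if anything falls off the work surface, if the arm or the gripper's body presses on something with over 40 N, if the wrist force passes 120 N, or if a joint passes its speed limit or range.

## Working session

There is one attempt and no reset: what is moved stays moved. The work goes in short steps, Python scripts to look and compute and a shell command to move; the robot and the scene stay as the last step left them, time stands still between calls to the robot, and variables do not carry over. Pictures are saved under pics/ and viewed, about 8 in all and at most 12, crops included, and the job is handed in when it is done.

```bash
ls; mkdir -p pics
python3 - <<'E'
from rig import monitor, viewer, r
import cv2, numpy as np
print(monitor.get_state())
ims=[]
for n in ["scene","side"]:
    im=viewer.get_image(n); cv2.imwrite(f"pics/{n}0.png",im[:,:,::-1])
    print(n,viewer.camera_info(n))
    for o in ["reservoir","guide_tube","vent_cock","gauge_rod","rod_rest","drip_dish","white_vial","black_vial","glass_jar","tin"]:
        try: print(o,[(np.round(d["box"]).tolist(),round(d["confidence"],2)) for d in viewer.search_frame(n,o)][:4])
        except Exception as e: print(o,e)
print(viewer.camera_info("wrist"))
E
```

```text
pics
{'t': 0.0, 'joint_positions': array([ 1.44818998,  0.50185471, -0.42677874,  1.55143952,  0.22081823,
        1.13829758, -0.21028677]), 'joint_vel': array([-0.00109997, -0.00093327,  0.00010564, -0.00072874,  0.00241606,
       -0.0005455 , -0.00141023]), 'joint_efforts': array([ 5.65585669e-04, -5.69529569e+01, -5.81610113e+00, -2.80945462e+01,
        1.05626456e-02,  1.20198290e-02, -3.27034527e-06]), 'tcp_pos': array([ 0.24426512, -0.60154902,  0.19815837]), 'tool_rot': array([ 9.81445333e-01,  1.91739714e-01, -1.62533096e-04, -9.56240997e-04]), 'ft_force': array([-0.45343124,  0.3111431 ,  0.57817451]), 'moment': array([ 0.01501583, -0.03649633, -0.01792672]), 'grip_width': 1.0007989630521164}
scene {'fx': 372.1966950316063, 'fy': 372.1966950316063, 'cx': 319.21639828690735, 'cy': 198.37640790567698, 'dist': array([0.02112823, 0.        , 0.        , 0.        , 0.        ]), 'R': array([[-0.83035607, -0.55719919, -0.00615276],
       [-0.31047721,  0.47179557, -0.82523502],
       [ 0.46272313, -0.68332862, -0.56475597]]), 't': array([0.42884535, 0.27774763, 0.79976357])}
[... 1205 characters left out ...]
0, 282.0, 238.0, 305.0], 0.6), ([230.0, 186.0, 245.0, 206.0], 0.59)]
glass_jar [([324.0, 185.0, 336.0, 211.0], 0.67)]
tin [([324.0, 249.0, 347.0, 273.0], 0.67)]
{'fx': 277.9561467345744, 'fy': 277.9561467345744, 'cx': 325.0729371840314, 'cy': 196.8539453544292, 'dist': array([0.01499941, 0.        , 0.        , 0.        , 0.        ]), 'tool_from_camera': array([[ 1.17624253e-03, -9.46681861e-01, -3.22167769e-01,
         8.21175827e-02],
       [ 9.99999069e-01,  1.33649487e-03, -2.76235008e-04,
        -3.99080289e-05],
       [ 6.92082241e-04, -3.22167144e-01,  9.46682551e-01,
        -1.73642250e-01],
       [ 0.00000000e+00,  0.00000000e+00,  0.00000000e+00,
         1.00000000e+00]])}
```

```bash
python3 - <<'E'
import cv2
a=cv2.imread("pics/scene0.png"); b=cv2.imread("pics/side0.png")
cv2.imwrite("pics/v1.png",cv2.resize(a[150:350,180:440],(780,600),interpolation=cv2.INTER_CUBIC))
E
cat > h.py <<'E'
import numpy as np, cv2
from scipy.spatial.transform import Rotation as Rn
from rig import monitor, viewer, r
def cam(n,st=None):
    c=viewer.camera_info(n); K=np.array([[c['fx'],0,c['cx']],[0,c['fy'],c['cy']],[0,0,1]])
    if n=='wrist':
        st=st or monitor.get_state(); T=np.eye(4); T[:3,:3]=Rn.from_quat(st['tool_rot']).as_matrix(); T[:3,3]=st['tcp_pos']
        T=np.linalg.inv(T@c['tool_from_camera']); R,t=T[:3,:3],T[:3,3]
    else: R,t=np.array(c['R']),np.array(c['t'])
    return K,np.array(c['dist']),R,t
def ray(C,p):
    K,d,R,t=C; u=cv2.undistortPoints(np.array([[p]],float),K,d)[0,0]
    v=R.T@np.array([u[0],u[1],1]); return -R.T@t, v/np.linalg.norm(v)
def atz(C,p,z):
    o,v=ray(C,p); return o+v*(z-o[2])/v[2]
def proj(C,X):
    K,d,R,t=C; return cv2.projectPoints(np.atleast_2d(np.array(X,float)),cv2.Rodrigues(R)[0],t,K,d)[0][:,0]
def tri(obs): # [(C,p)]
    A=np.zeros((3,3));b=np.zeros(3)
    for C,p in obs:
        o,v=ray(C,p);M=np.eye(3)-np.outer(v,v);A+=M;b+=M@o
    return np.linalg.solve(A,b)
E
python3 -c "
from h import *
for n in ['scene','side']:
    C=cam(n);print(n,-C[2].T@C[3])
s=cam('scene')
for n,p,z in [('dish',(362,190),0),('wv',(225,327),0),('bv',(216,322),0),('jar',(329,207),0),('tin',(333,285),0),('rod',(320,215),.05),('turq?',(403,191),.05),('x',(368,217),.05),('vent',(225,197),.18)]: print(n,atz(s,p,z).round(3))
"
```

```text
scene [0.07225955 0.65441351 0.68351691]
side [-0.04682871  0.9594596   0.76619839]
dish [ 0.54  -0.293  0.   ]
wv [0.528 0.348 0.   ]
bv [0.554 0.349 0.   ]
jar [ 0.58 -0.15  0.  ]
tin [ 0.397  0.118 -0.   ]
rod [ 0.543 -0.044  0.05 ]
turq? [ 0.397 -0.288  0.05 ]
x [ 0.426 -0.111  0.05 ]
vent [0.678 0.165 0.18 ]
```

View pics/v1.png

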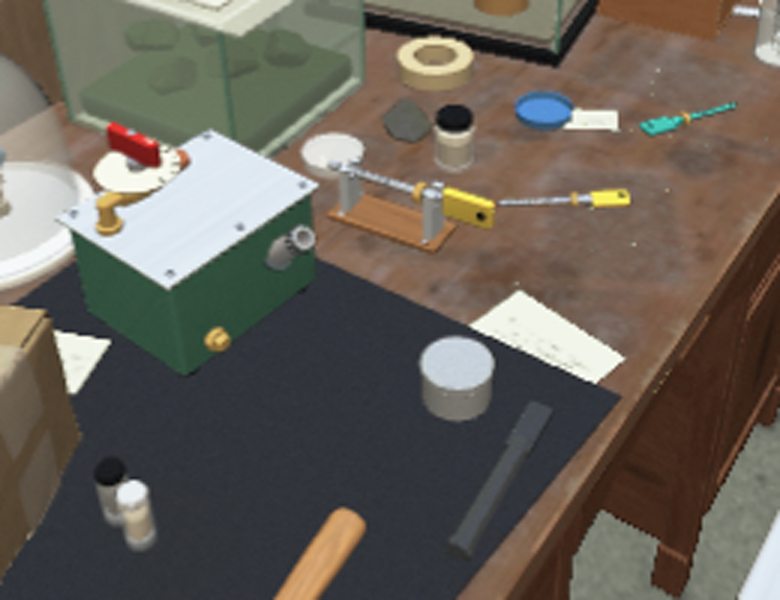

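Run:
```python
from h import *
s=cam('scene')
f=lambda u,v:(180+u/3,150+v/3)
for n,p,z in [('c1',(172,278),.1185),('c2',(316,187),.1185),('c3',(208,131),.1185),('c4',(60,218),.1185),('mouth',(303,238),.105),('hnd',(492,212),.05),('tip',(338,166),.05),('collar',(420,191),.05),('blade a',(110,132),.192),('blade b',(158,157),.192),('vent',(135,145),.192),('dish',(543,113),.008)]: print(n,atz(s,f(*p),z).round(4))
b=cv2.imread("pics/side0.png")
cv2.imwrite("pics/v2.png",cv2.resize(b[165:285,200:380],(798,532),interpolation=cv2.INTER_CUBIC))
```

```text
c1 [0.5918 0.2232 0.1185]
c2 [0.5723 0.0706 0.1185]
c3 [0.708  0.0571 0.1185]
c4 [0.721  0.2195 0.1185]
mouth [0.5497 0.1178 0.105 ]
hnd [ 0.4731 -0.0591  0.05  ]
tip [ 0.6363 -0.0392  0.05  ]
collar [ 0.5466 -0.0494  0.05  ]
blade a [0.6894 0.1787 0.192 ]
blade b [0.6327 0.1828 0.192 ]
vent [0.6594 0.1809 0.192 ]
dish [ 0.5442 -0.2926  0.008 ]
```

View pics/v2.png

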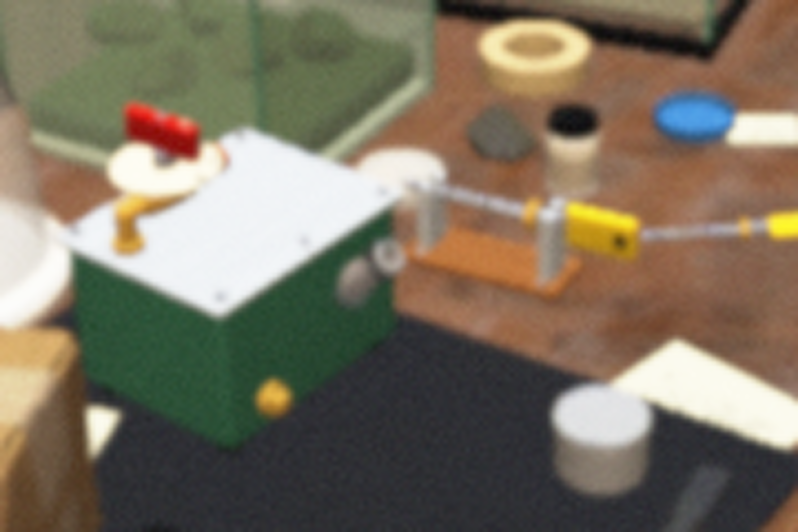

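```bash
cat >> h.py <<'E'
def toolR(yaw,pitch):
    """tool x at heading yaw (deg) when down; pitch>0 tilts the fingers forward (tool x up)"""
    return (Rn.from_euler('z',yaw,degrees=True)*Rn.from_euler('y',-pitch,degrees=True)).as_matrix()@np.diag([1,-1,-1])
def plan(pos,R):
    s=monitor.get_state(); R0=Rn.from_quat(s['tool_rot']).as_matrix()
    print('t',round(s['t'],2),'tcp',s['tcp_pos'].round(4),'offset',(R0.T@(np.array(pos)-s['tcp_pos'])).round(4),'dr',Rn.from_matrix(R0.T@R).as_rotvec().round(4))
E
python3 -m jog '{"dr":[[0,0,0.1],[0,0,0.2],[0,0,0.26],[0,0,0.26],[0,0,0.26],[0,0,0.26],[0,0,0.26],[0,0,0.26]],"offset":[[0.04,-0.04,-0.03],[0.08,-0.085,-0.05],[0.12,-0.13,-0.07],[0.16,-0.172,-0.09],[0.2,-0.215,-0.1],[0.24,-0.258,-0.1],[0.28,-0.3,-0.1],[0.32,-0.343,-0.1]],"fingers":[1,1,1,1,1,1,1,1]}'
python3 - <<'E'
from h import *
plan([.45,-.06,.30],toolR(7,0)); print(monitor.get_state()['joint_positions'].round(2))
E
```

```text
t: 2.1
tcp_pos: [0.4126, -0.1623, 0.2997]
tool_rot: [0.998, 0.063, 0.0, 0.001]
ft_force: [1.2, -0.5, 0.7]
grip_width: 1.001
t 2.1 tcp [ 0.4126 -0.1623  0.2997] offset [ 0.05   -0.0968 -0.0004] dr [ 0.0015 -0.0008  0.0035]
[ 1.02  0.02 -0.71  1.9   0.02  1.22 -1.14]
```

```bash
python3 -m jog '{"dr":[[0,0,0],[0,0,0],[0,0,0],[0,0,0],[0,0,0],[0,0,0],[0,0,0],[0,0,0]],"offset":[[0.04,-0.04,0],[0.08,-0.08,0],[0.11,-0.12,0],[0.11,-0.13,0],[0.11,-0.13,0],[0.11,-0.13,0],[0.11,-0.13,0],[0.11,-0.13,0]],"fingers":[1,1,1,1,1,1,1,1]}'
python3 - <<'E'
from h import *
im=viewer.get_image('wrist'); cv2.imwrite("pics/w1.png",im[:,:,::-1])
C=cam('wrist')
m=viewer.masks_of('wrist','gauge_rod')
for d in m: print(d['confidence'],d['box'])
np.savez('w1.npz',R=C[2],t=C[3],masks=np.array([d['pixels'] for d in m]))
# predicted
o=np.array([.5506,-.049,.05]);u=np.array([np.cos(.12),np.sin(.12),0])
for k in [-.08,-.028,0,.1]: print(k,proj(C,o+u*k))
cv2.imwrite("pics/v3.png",im[:,:,::-1])
E
```

```text
t: 3.1
tcp_pos: [0.5053, -0.0206, 0.2996]
tool_rot: [0.998, 0.062, 0.0, 0.001]
ft_force: [-0.3, 0.4, -0.4]
grip_width: 1.0
0.68 [389.1, 162.3, 419.4, 227.9]
0.64 [338.5, 61.0, 357.2, 186.2]
0.55 [482.8, 209.9, 529.4, 247.3]
0.25 [209.4, 97.1, 238.7, 126.2]
-0.08 [[346.01725431 183.00278729]]
-0.028 [[347.03764941 150.07498006]]
0 [[347.62585076 131.21895899]]
0.1 [[349.99118408  56.27586692]]
```

View pics/v3.png

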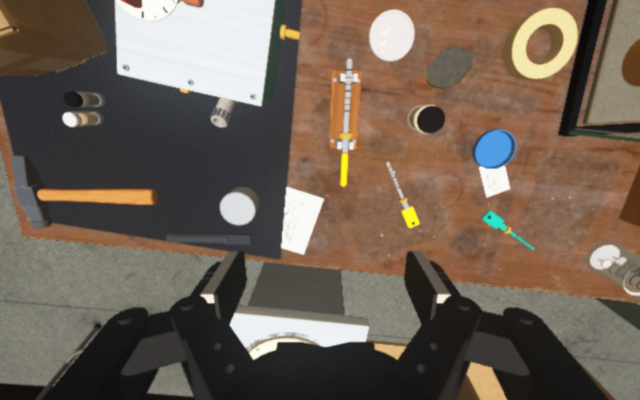

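Run:
```python
from h import *
d=np.load('w1.npz'); C0=cam('wrist'); C=(C0[0],C0[1],d['R'],d['t'])
im=cv2.imread('pics/w1.png'); hsv=cv2.cvtColor(im,cv2.COLOR_BGR2HSV)
m=d['masks'][1]
ye=m&(hsv[:,:,0]>18)&(hsv[:,:,0]<35)&(hsv[:,:,1]>150)
vv,uu=np.nonzero(ye); print('yellow',uu.min(),uu.max(),vv.min(),vv.max(),uu.mean(),vv.mean())
print('handle mid',atz(C,(uu.mean(),vv.mean()),.06))
print('end',atz(C,(344.3,186.5),.05),'tip',atz(C,(349,59.5),.05))
vv,uu=np.nonzero(m); P=np.array([atz(C,(u,v),.053) for u,v in zip(uu,vv)])[:,:2]
c=P.mean(0); w,v=np.linalg.eigh(np.cov(P.T)); a=v[:,1]*np.sign(v[0,1]); print('yaw',np.degrees(np.arctan2(a[1],a[0])),c,[(c+a*q).round(4) for q in ((P-c)@a).max()*np.array([1])],((P-c)@a).min())
for n,p,z in [('c1',(116.5,74),.1185),('c2',(262,105.5),.1185),('dish',(494.5,149),.008),('jar',(427,119),.062),('mouth',(221,120),.107)]: print(n,atz(C,p,z).round(4))
cv2.imwrite("pics/v4.png",cv2.resize(im[0:200,200:400],(600,600),interpolation=cv2.INTER_CUBIC))
plan([.63,.13,.36],toolR(-5.5,0))
```

```text
yellow 339 351 133 186 343.98338870431894 162.56478405315616
handle mid [ 0.50515413 -0.04961382  0.06      ]
end [ 0.46513023 -0.05673124  0.05      ] tip [ 0.64579545 -0.03629263  0.05      ]
yaw 5.456738705769121 [ 0.55531743 -0.04544592] [array([ 0.6461, -0.0368])] -0.0892028795091207
c1 [0.5863 0.2332 0.1185]
c2 [0.5735 0.0647 0.1185]
dish [ 0.5484 -0.2994  0.008 ]
jar [ 0.5823 -0.1574  0.062 ]
mouth [0.549  0.1177 0.107 ]
t 3.2 tcp [ 0.5053 -0.0201  0.2996] offset [ 0.1424 -0.1334 -0.0605] dr [ 0.0017 -0.001   0.2206]
```

View pics/v4.png

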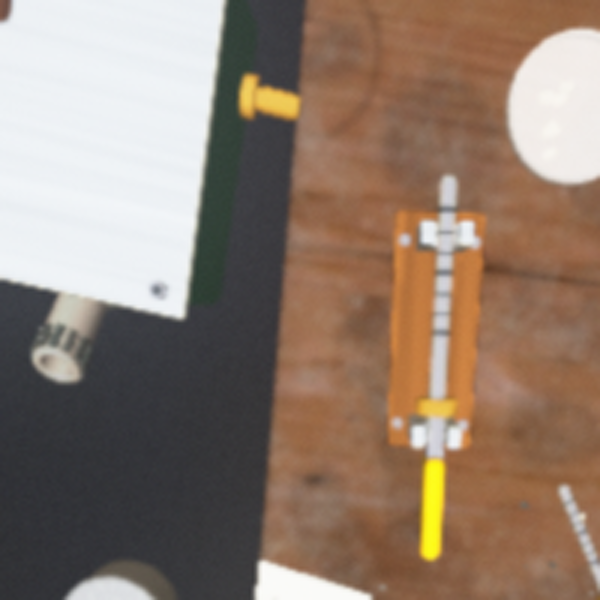

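```bash
python3 -m jog '{"dr":[[0,0,0.1],[0,0,0.2],[0,0,0.22],[0,0,0.22],[0,0,0.22],[0,0,0.22],[0,0,0.22],[0,0,0.22]],"offset":[[0.04,-0.035,-0.03],[0.08,-0.07,-0.05],[0.12,-0.11,-0.06],[0.142,-0.133,-0.06],[0.142,-0.133,-0.06],[0.142,-0.133,-0.06],[0.142,-0.133,-0.06],[0.142,-0.133,-0.06]],"fingers":[1,1,1,0.7,0.5,0.5,0.5,0.5]}'
python3 - <<'E'
from h import *
im=viewer.get_image('wrist'); cv2.imwrite("pics/w2.png",im[:,:,::-1])
C=cam('wrist'); np.savez('w2.npz',R=C[2],t=C[3])
hsv=cv2.cvtColor(im,cv2.COLOR_RGB2HSV); red=((hsv[:,:,0]<6)|(hsv[:,:,0]>174))&(hsv[:,:,1]>190)&(hsv[:,:,2]>90)
n,l,s,c=cv2.connectedComponentsWithStats(red.astype(np.uint8)); print([(s[i].tolist(),c[i].round(1)) for i in range(1,n) if s[i,4]>80])
print(proj(C,[.67,.17,.192]))
cv2.imwrite("pics/v5.png",im[:,:,::-1])
E
```

```text
t: 4.2
tcp_pos: [0.6296, 0.1282, 0.3599]
tool_rot: [0.999, -0.049, 0.001, 0.001]
ft_force: [-0.2, 0.0, -0.1]
grip_width: 0.499
[]
[[287.26715372 142.2875762 ]]
```

View pics/v5.png

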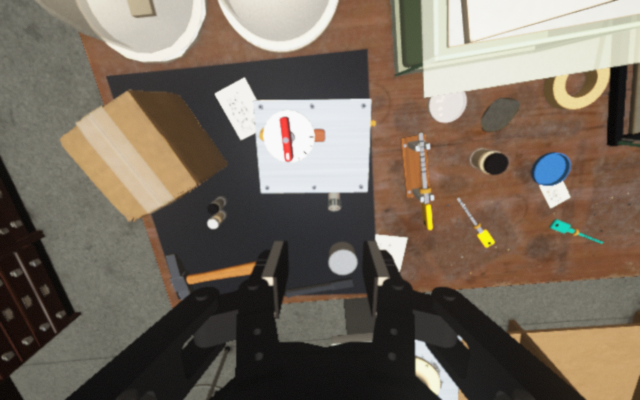

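Run:
```python
from h import *
from scipy.optimize import least_squares
im=cv2.imread('pics/w2.png'); d=np.load('w2.npz'); C0=cam('wrist'); C=(C0[0],C0[1],d['R'],d['t'])
e=np.load('w1.npz'); C1=(C0[0],C0[1],e['R'],e['t'])
L=np.array([[-65,80],[-65,-80],[65,-80],[65,80]])/1000
px=[(261,193),(369,191.5),(371.5,98.5),(256,101)]; print([atz(C,p,.1185)[:2].round(4) for p in px])
def f(q):
    c,s=np.cos(q[2]),np.sin(q[2]); W=np.c_[L@np.array([[c,s],[-s,c]])+q[:2],np.full(4,.1185)]
    return np.r_[(proj(C,W)-px).ravel(),(proj(C1,W[:2])-[(116.5,74),(262,105.5)]).ravel()]
q=least_squares(f,[.648,.143,-.09],loss='soft_l1').x; print('tank',q.round(4),np.degrees(q[2]),f(q).round(1))
def W(x,y,z): c,s=np.cos(q[2]),np.sin(q[2]); return np.array([q[0]+c*x-s*y,q[1]+s*x+c*y,z+.0035])
print('vent',W(.022,.03,.177),'mouth',W(-.1,-.032,.105))
cr=im[90:190,240:340].astype(int); red=(cr[:,:,2]>120)&(cr[:,:,1]<70)&(cr[:,:,0]<70)
vv,uu=np.nonzero(red); P=np.array([atz(C,(u+240,v+90),.1925) for u,v in zip(uu,vv)])[:,:2]
c=P.mean(0);w,v=np.linalg.eigh(np.cov(P.T));a=v[:,1];k=(P-c)@a;k2=(P-c)@v[:,0]
print('red',len(P),c,np.degrees(np.arctan(a[1]/a[0])),k.min(),k.max(),np.ptp(k2))
cv2.imwrite("pics/v6.png",cv2.resize(im[85:235,235:385],(600,600),interpolation=cv2.INTER_CUBIC))
```

```text
[array([0.5871, 0.2325]), array([0.5733, 0.0638]), array([0.7101, 0.0543]), array([0.7223, 0.2163])]
tank [ 0.6459  0.1412 -0.0843] -4.830017593608601 [ 3.8 -0.8 -2.  -0.5 -1.1  4.8  1.2  3.6  6.  -0.6 -1.8 -1. ]
vent [0.67032927 0.1692568  0.1805    ] mouth [0.54354211 0.11774936 0.1085    ]
red 119 [0.68098259 0.16894038] 2.5104719555068633 -0.017713930789951794 0.02918922359996282 0.009483279349713925
```

View pics/v6.png

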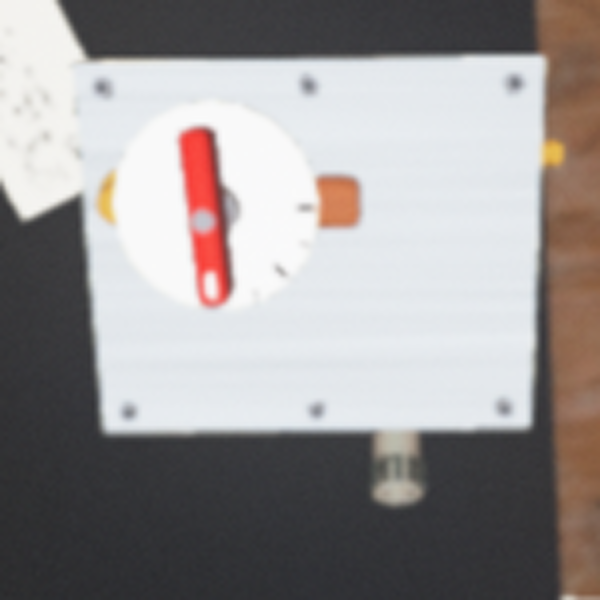

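Run:
```python
from h import *
d=np.load('w2.npz'); C0=cam('wrist'); C=(C0[0],C0[1],d['R'],d['t'])
f=lambda u,v:(235+u/4-.4,85+v/4-.4)
for n,p,z in [('pivot',(203,221),.1925),('plate',(217,204),.1595),('bladeA',(197,128),.1925),('bladeB',(214,304),.1925),('half',(281,270),.1595),('open',(305,207),.1595),('mouth',(398,492),.107),('mouth in',(398,490),.1085)]: print(n,atz(C,f(*p),z).round(4))
```

```text
pivot [0.6732 0.1718 0.1925]
plate [0.6746 0.1714 0.1595]
bladeA [0.7001 0.1697 0.1925]
bladeB [0.6477 0.172  0.1925]
half [0.6509 0.153  0.1595]
open [0.6708 0.1426 0.1595]
mouth [0.5472 0.1206 0.107 ]
mouth in [0.5487 0.1205 0.1085]
```

Run:
```python
from h import *
plan([.6738,.1713,.171],toolR(-4,0))
```

```text
t 4.25 tcp [0.6296 0.1284 0.3599] offset [ 0.0395 -0.0474  0.1888] dr [ 0.0021 -0.0017 -0.0272]
```

```bash
python3 -m jog '{"dr":[[0,0,-0.027],[0,0,-0.027],[0,0,-0.027],[0,0,-0.027],[0,0,-0.027],[0,0,-0.027],[0,0,-0.027],[0,0,-0.027]],"offset":[[0.025,-0.03,0.04],[0.0395,-0.0474,0.08],[0.0395,-0.0474,0.12],[0.0395,-0.0474,0.15],[0.0395,-0.0474,0.17],[0.0395,-0.0474,0.18],[0.0395,-0.0474,0.189],[0.0395,-0.0474,0.189]],"fingers":[0.5,0.5,0.5,0.5,0.5,0.5,0.5,0.5]}'
python3 -m jog '{"dr":[[0,0,0],[0,0,0],[0,0,0],[0,0,0],[0,0,0],[0,0,0],[0,0,0],[0,0,0]],"offset":[[0,0,0],[0,0,0],[0,0,0],[0,0,0],[0,0,0],[0,0,0],[0,0,0],[0,0,0]],"fingers":[0.3,0.2,0.1,0,0,0,0,0]}' 40
python3 - <<'E'
from h import *
im=viewer.get_image('wrist');cv2.imwrite('pics/w3.png',im[:,:,::-1])
plan([.6738,.1713,.171],toolR(-4,0)); print(monitor.get_state()['moment'],monitor.get_state()['joint_positions'].round(2))
E
```

```text
t: 5.25
tcp_pos: [0.6739, 0.1712, 0.171]
tool_rot: [0.999, -0.035, 0.001, 0.001]
ft_force: [-0.1, 0.6, 0.3]
grip_width: 0.501
t: 6.25
tcp_pos: [0.6739, 0.1712, 0.171]
tool_rot: [0.999, -0.035, 0.001, 0.001]
ft_force: [-0.3, 0.9, 0.2]
grip_width: -0.0
t 6.3 tcp [0.6739 0.1713 0.1709] offset [-0.0001 -0.     -0.0001] dr [ 0.0022 -0.0019 -0.0002]
[ 0.00485482 -0.04500007 -0.06376727] [ 0.2   0.69 -0.77  1.44  0.5   1.21 -2.27]
```

View pics/w3.png

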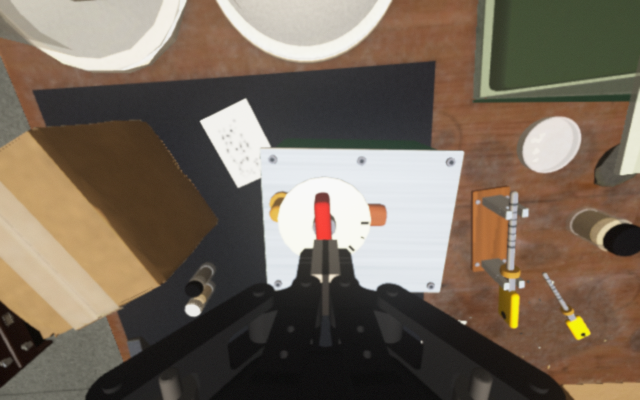

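Run:
```python
from h import *
C=cam('wrist')
for p in [(.7006,.170,.1925),(.6737,.1713,.1925),(.6467,.1727,.1925),(.6739,.1713,.171),(.6739,.1713,.1595),(.6739+.034,.1713,.1595),(.7101,.0543,.1185),(.7223,.2163,.1185)]: print(p,proj(C,p).round(1))
for u,v,z in [(323,193,.1925),(462,152,.1185),(261,149,.1185),(441,293,.1185),(324,222,.1595)]: print(atz(C,(u,v),z).round(4))
im=cv2.imread('pics/w3.png'); cv2.imwrite('pics/v8.png',cv2.resize(im[170:330,230:430],(800,640),interpolation=cv2.INTER_CUBIC)[:600])
```

```text
(0.7006, 0.17, 0.1925) [[323.7 202.6]]
(0.6737, 0.1713, 0.1925) [[324.7 243.9]]
(0.6467, 0.1727, 0.1925) [[325.4 281.5]]
(0.6739, 0.1713, 0.171) [[324.6 228.6]]
(0.6739, 0.1713, 0.1595) [[324.6 221.8]]
(0.7079000000000001, 0.1713, 0.1595) [[321.2 176.4]]
(0.7101, 0.0543, 0.1185) [[465.3 151.3]]
(0.7223, 0.2163, 0.1185) [[265.2 150.3]]
[0.7065 0.17   0.1925]
[0.7097 0.0569 0.1185]
[0.7235 0.2195 0.1185]
[0.5731 0.0652 0.1185]
[0.6738 0.1718 0.1595]
```

View pics/v8.png

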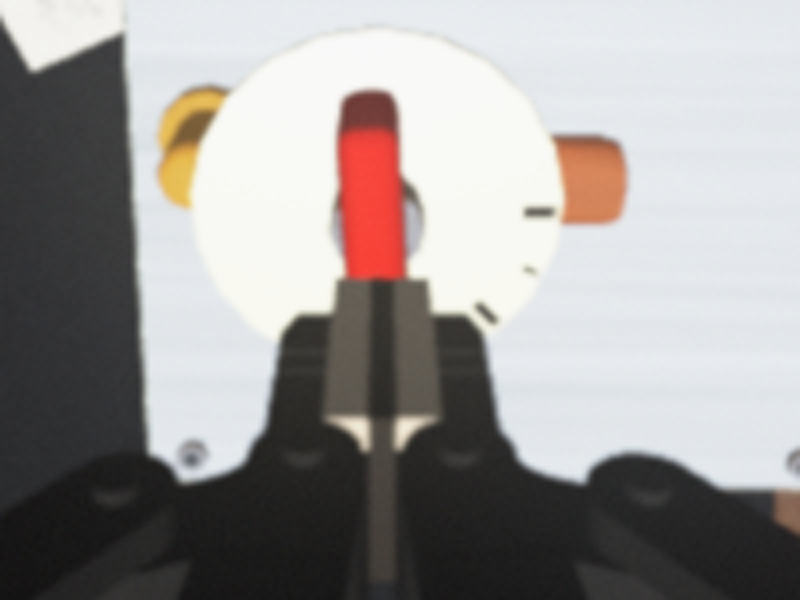

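Run:
```python
from h import *
s=monitor.get_state(); o=[]
for n,(x0,y0,w,h) in {'scene':(190,130,80,100),'side':(200,140,70,87)}.items():
    im=viewer.get_image(n)[:,:,::-1].copy(); C=cam(n); k=400//w if w==80 else 400/w
    cr=cv2.resize(im[y0:y0+h,x0:x0+w],(400,500),interpolation=cv2.INTER_CUBIC)
    for dz,c in [(0,(255,0,0)),(.036,(0,255,255))]:
        p=proj(C,s['tcp_pos']+[0,0,dz])[0]; q=((p-[x0,y0]+.5)*400/w).astype(int); cv2.circle(cr,tuple(int(a) for a in q),4,c,-1)
    o.append(cr)
cv2.imwrite('pics/v9.png',np.hstack(o))
```

```text
(no output)
```

View pics/v9.png

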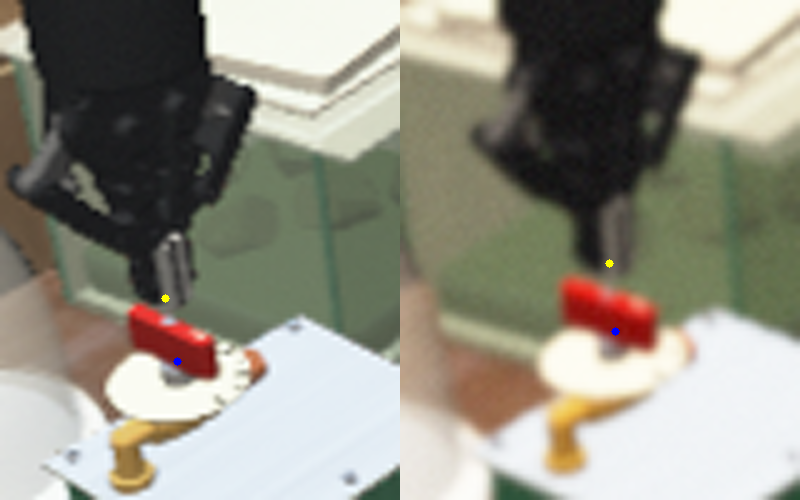

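```bash
python3 -m jog '{"dr":[[0,0,0],[0,0,0],[0,0,0],[0,0,0],[0,0,0],[0,0,0],[0,0,0],[0,0,0]],"offset":[[0,0,0],[0,0,0],[0,0,0.01],[0,0,0.025],[0,0,0.037],[0,0,0.037],[0,0,0.037],[0,0,0.037]],"fingers":[0.5,0.5,0.5,0.5,0.5,0.3,0,0]}' 40
python3 -m jog '{"dr":[[0,0,0],[0,0,0],[0,0,0],[0,0,0],[0,0,-0.05],[0,0,-0.1],[0,0,-0.1],[0,0,-0.1]],"offset":[[0,0,0],[0,0,0],[0,0,0],[0,0,0],[0,0,0],[0,0,0],[0,0,0],[0,0,0]],"fingers":[0,0,0,0,0,0,0,0]}' 40
python3 -c "
from h import *
plan([.6738,.1713,.134],toolR(40,0)); print(monitor.get_state()['moment'])"
```

```text
t: 7.4
tcp_pos: [0.6736, 0.1721, 0.1336]
tool_rot: [0.999, -0.035, 0.001, 0.001]
ft_force: [1.5, 2.2, -5.9]
grip_width: 0.157
t: 8.4
tcp_pos: [0.6736, 0.172, 0.1335]
tool_rot: [1.0, 0.015, 0.001, 0.001]
ft_force: [1.1, 1.8, -5.0]
grip_width: 0.157
t 8.4 tcp [0.6736 0.172  0.1335] offset [ 0.0002  0.0007 -0.0005] dr [ 0.0016 -0.0007 -0.6684]
[ 0.31438554 -0.15539999  0.0307292 ]
```

```bash
python3 -m jog '{"dr":[[0,0,-0.12],[0,0,-0.24],[0,0,-0.36],[0,0,-0.48],[0,0,-0.6],[0,0,-0.67],[0,0,-0.67],[0,0,-0.67]],"offset":[[0,0,0],[0,0,0],[0,0,0],[0,0,0],[0,0,0],[0,0,0],[0,0,0],[0,0,0]],"fingers":[0,0,0,0,0,0,0,0]}' 40
python3 -c "
from h import *
plan([.6738,.1713,.134],toolR(40,0)); print(monitor.get_state()['moment'])"
python3 -m jog '{"dr":[[0,0,0],[0,0,0],[0,0,0],[0,0,0],[0,0,0],[0,0,0],[0,0,0],[0,0,0]],"offset":[[0,0,0],[0,0,0],[0,0,0],[0,0,-0.03],[0,0,-0.08],[0,0,-0.13],[0,0,-0.16],[0,0,-0.16]],"fingers":[0.5,0.5,0.5,0.5,0.5,0.5,0.5,0.5]}' 40
python3 - <<'E'
from h import *
im=viewer.get_image('wrist');cv2.imwrite('pics/w4.png',im[:,:,::-1]); C=cam('wrist'); np.savez('w4.npz',R=C[2],t=C[3])
p=proj(C,[.6738,.1713,.18])[0]; print(p); x,y=int(p[0])-45,int(p[1])-45
cr=im[y:y+90,x:x+90,::-1].astype(int)
red=(cr[:,:,2]>120)&(cr[:,:,1]<80)&(cr[:,:,0]<80)
vv,uu=np.nonzero(red); P=np.array([atz(C,(u+x,v+y),.1925) for u,v in zip(uu,vv)])[:,:2]
c=P.mean(0);w,v=np.linalg.eigh(np.cov(P.T));a=v[:,1];print(len(P),c,np.degrees(np.arctan(a[1]/a[0])),x,y)
cv2.imwrite('pics/v10.png',cv2.resize(im[y:y+90,x:x+90,::-1],(540,540),interpolation=cv2.INTER_CUBIC))
E
```

```text
t: 9.4
tcp_pos: [0.6738, 0.1716, 0.1335]
tool_rot: [0.94, 0.342, 0.0, 0.001]
ft_force: [1.2, 1.0, -5.0]
grip_width: 0.158
t 9.4 tcp [0.6738 0.1716 0.1335] offset [-0.0001  0.0002 -0.0005] dr [ 0.0023  0.0001 -0.0004]
[ 0.1693424  -0.23056542 -0.03114658]
t: 10.4
tcp_pos: [0.6748, 0.173, 0.2974]
tool_rot: [0.94, 0.342, 0.003, 0.001]
ft_force: [-0.4, 0.4, 0.1]
grip_width: 0.497
[325.6747974  183.75674548]
223 [0.68023786 0.17817166] 42.800510201002034 280 138
```

View pics/v10.png

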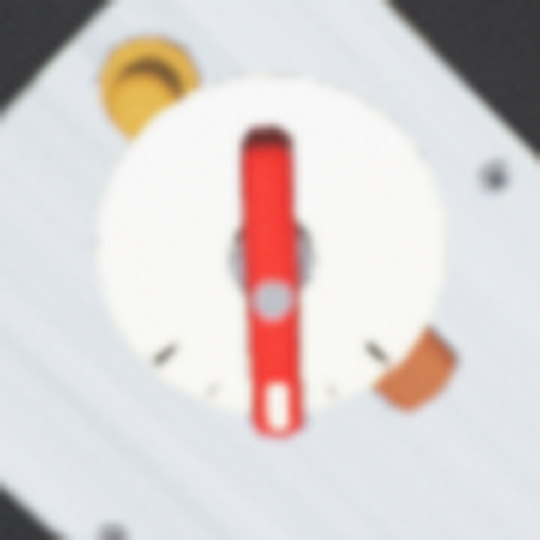

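Run:
```python
from h import *
d=np.load('w4.npz'); C0=cam('wrist'); C=(C0[0],C0[1],d['R'],d['t'])
g=lambda u,v,z:atz(C,(280+u/6-.4,138+v/6-.4),z)[:2]
h=lambda a:np.degrees(np.arctan2(*(-a)[::-1]))
cen=g(272,300,.1925); cp=g(271,243,.1595); print(cen,cp)
print('blade',h(g(277,430,.1925)-g(268,152,.1925)),h(g(277,400,.1925)-g(272,300,.1925)))
for c in (cen,cp):
  print([h(g(*p,.1595)-c) for p in [(165,354),(212,389),(333,389),(376,351)]])
print('lid',g(112,532,.1185),g(494,176,.1185))
plan([.6738,.1713,.134],toolR(40,0))
```

```text
[0.6728347  0.17156725] [0.67386711 0.17259741]
blade 41.814630270267244 42.77189940871873
[np.float64(-4.862283918424272), np.float64(17.41871898072427), np.float64(63.199637824347974), np.float64(85.10338504841785)]
[np.float64(-2.7709339543995686), np.float64(18.62998638702114), np.float64(62.3841273988873), np.float64(83.30348794633457)]
lid [0.58964966 0.14950775] [0.70758951 0.13855474]
t 10.45 tcp [0.674  0.1723 0.295 ] offset [-1.10e-03  1.00e-04  1.61e-01] dr [ 0.0036 -0.0021 -0.0005]
```

```bash
cat >> h.py <<'E'
def gpose(g,yaw,pitch,back=0):
    R=toolR(yaw,pitch); return np.array(g)+(.055-back)*R[:,2],R
E
python3 -c "
from h import *
plan(*gpose([.491,-.0538,.05],6.5,40,.12)); print(monitor.get_state()['joint_positions'].round(2))"
```

```text
t 10.45 tcp [0.674  0.1723 0.295 ] offset [-0.3208  0.032   0.1946] dr [-0.201   0.6747  0.5609]
[ 0.28  0.66 -0.98  1.29  0.54  1.46 -1.52]
```

```bash
python3 -m jog '{"dr":[[-0.03,0.1,0.08],[-0.06,0.2,0.16],[-0.09,0.3,0.25],[-0.12,0.4,0.33],[-0.15,0.5,0.42],[-0.18,0.6,0.5],[-0.2,0.675,0.56],[-0.2,0.675,0.56]],"offset":[[-0.04,0.004,0.02],[-0.08,0.008,0.04],[-0.13,0.012,0.07],[-0.18,0.018,0.1],[-0.23,0.023,0.13],[-0.28,0.028,0.16],[-0.32,0.032,0.185],[-0.321,0.032,0.195]],"fingers":[0.5,0.5,0.5,0.5,0.5,0.5,0.5,0.5]}'
python3 -c "
from h import *
plan(*gpose([.491,-.0538,.05],6.5,40,.12)); plan(*gpose([.491,-.0538,.05],6.5,40,.0));print(monitor.get_state()['joint_positions'].round(2))
im=viewer.get_image('wrist');cv2.imwrite('pics/w5.png',im[:,:,::-1]); C=cam('wrist'); np.savez('w5.npz',R=C[2],t=C[3])
o=np.array([.5447,-.0477,.05]);u=np.array([np.cos(.113),np.sin(.113),0])
for k in [-.08,-.028,0,.1]: print(k,proj(C,o+u*k))
for d in viewer.masks_of('wrist','gauge_rod')[:3]:
  m=d['pixels'];v,uu=np.nonzero(m);print(d['confidence'],d['box'],[(k,uu[v==k].mean().round(1)) for k in range(v.min(),v.max(),12)])
"
```

```text
t: 11.45
tcp_pos: [0.5153, -0.053, 0.1425]
tool_rot: [0.957, 0.086, 0.276, -0.011]
ft_force: [0.4, -0.1, -0.7]
grip_width: 0.5
t 11.45 tcp [ 0.5153 -0.053   0.1425] offset [-0.0784 -0.0069  0.0012] dr [-0.0118  0.1386  0.0623]
t 11.45 tcp [ 0.5153 -0.053   0.1425] offset [-0.0619 -0.0049  0.12  ] dr [-0.0118  0.1386  0.0623]
[ 1.44  0.34 -1.39  2.4   0.98  0.22 -2.15]
-0.08 [[314.7743766  289.47694411]]
-0.028 [[318.13050724 235.29470716]]
0 [[319.81657404 208.0427296 ]]
0.1 [[325.26314068 119.86350302]]
0.76 [416.6, 338.9, 445.8, 384.0] [(341, np.float64(418.0)), (353, np.float64(422.5)), (365, np.float64(429.5)), (377, np.float64(437.0))]
0.75 [553.0, 356.8, 611.4, 399.8] [(356, np.float64(561.0)), (368, np.float64(566.5)), (380, np.float64(578.0)), (392, np.float64(591.5))]
0.69 [311.7, 121.6, 335.7, 286.7] [(120, np.float64(329.0)), (132, np.float64(328.5)), (144, np.float64(327.5)), (156, np.float64(326.5)), (168, np.float64(325.5)), (180, np.float64(324.5)), (192, np.float64(323.0)), (204, np.float64(321.5)), (216, np.float64(321.5)), (228, np.float64(320.5)), (240, np.float64(319.5)), (252, np.float64(318.5)), (264, np.float64(317.0)), (276, np.float64(316.0))]
```

```bash
python3 -c "
from h import *
plan(*gpose([.491,-.0542,.05],5.3,22,.08)); plan(*gpose([.491,-.0542,.05],5.3,22,.0))"
```

```text
t 11.55 tcp [ 0.5145 -0.0538  0.1415] offset [-0.0636 -0.0061  0.0407] dr [-0.0124 -0.1734  0.0802]
t 11.55 tcp [ 0.5145 -0.0538  0.1415] offset [-0.0774 -0.0056  0.1195] dr [-0.0124 -0.1734  0.0802]
```

```bash
python3 -m jog '{"dr":[[-0.006,-0.09,0.04],[-0.012,-0.173,0.08],[-0.012,-0.173,0.08],[-0.012,-0.173,0.08],[-0.012,-0.173,0.08],[-0.012,-0.173,0.08],[-0.012,-0.173,0.08],[-0.012,-0.173,0.08]],"offset":[[-0.02,-0.003,0],[-0.04,-0.006,0.02],[-0.06,-0.006,0.04],[-0.064,-0.006,0.04],[-0.064,-0.006,0.04],[-0.064,-0.006,0.04],[-0.064,-0.006,0.04],[-0.064,-0.006,0.04]],"fingers":[0.5,0.5,0.5,0.5,0.5,0.5,0.5,0.5]}'
python3 -c "
from h import *
plan(*gpose([.491,-.0542,.05],5.3,22,.0));print(monitor.get_state()['joint_positions'].round(2))
im=viewer.get_image('wrist');cv2.imwrite('pics/w6.png',im[:,:,::-1]); C=cam('wrist'); np.savez('w6.npz',R=C[2],t=C[3])
h=im[:,:,::-1].astype(int); 
for d in viewer.masks_of('wrist','gauge_rod')[:3]:
  m=d['pixels'];v,uu=np.nonzero(m);print(d['confidence'],d['box'])
  if 250<uu.mean()<400:
    P=np.array([atz(C,(a,b),.05)[:2] for a,b in zip(uu,v)]);c=P.mean(0);w,e=np.linalg.eigh(np.cov(P.T));a=e[:,1]*np.sign(e[0,1]);k=(P-c)@a
    print('yaw',np.degrees(np.arctan2(a[1],a[0])),c+a*k.min(),c+a*k.max()); print('y at .491',c+a*(.491-c[0])/a[0])
"
```

```text
t: 12.55
tcp_pos: [0.4813, -0.0555, 0.0739]
tool_rot: [0.98, 0.045, 0.191, -0.009]
ft_force: [0.7, 0.3, -0.5]
grip_width: 0.5
t 12.55 tcp [ 0.4813 -0.0555  0.0739] offset [ 0.     -0.0004  0.0809] dr [-0.     -0.001  -0.0003]
[ 1.12  0.41 -1.12  2.38  1.05  0.34 -2.32]
0.9 [608.6, 297.1, 636.0, 332.3]
0.77 [403.0, 205.1, 466.6, 299.8]
0.56 [310.5, 19.5, 337.0, 243.2]
yaw 5.08992570204138 [ 0.4688633  -0.05321185] [ 0.64740918 -0.03730869]
y at .491 [ 0.491      -0.05124012]
```

```bash
python3 -m jog '{"dr":[[0,0,0],[0,0,0],[0,0,0],[0,0,0],[0,0,0],[0,0,0],[0,0,0],[0,0,0]],"offset":[[0.002,-0.002,0.025],[0.002,-0.002,0.05],[0.002,-0.002,0.07],[0.002,-0.002,0.081],[0.002,-0.002,0.081],[0.002,-0.002,0.081],[0.002,-0.002,0.081],[0.002,-0.002,0.081]],"fingers":[0.5,0.5,0.5,0.5,0.5,0.3,0.1,0]}' 80
python3 -m jog '{"dr":[[0,0,0],[0,0,0],[0,0,0],[0,0,0],[0,0,0],[0,0,0],[0,0,0],[0,0,0]],"offset":[[0,0,0],[0,0,0],[0,0,0],[0,0,0],[0,0,0],[0,0,0],[0,0,0],[0,0,0]],"fingers":[0,0,0,0,0,0,0,0]}' 80
python3 -c "
from h import *
p,R=gpose([.493,-.0525,.05],5.3,22); plan(p+[0,0,.08],R);print(monitor.get_state()['joint_positions'].round(2))"
```

```text
t: 13.65
tcp_pos: [0.5159, -0.0508, 0.0112]
tool_rot: [0.982, 0.05, 0.181, -0.014]
ft_force: [-3.1, 7.8, 5.0]
grip_width: 0.098
t: 14.65
tcp_pos: [0.5155, -0.0506, 0.0113]
tool_rot: [0.982, 0.05, 0.181, -0.015]
ft_force: [-4.2, 2.3, 6.3]
grip_width: 0.101
t 14.65 tcp [ 0.5155 -0.0506  0.0113] offset [ 0.0224 -0.0009 -0.064 ] dr [-0.0138  0.0183  0.0068]
[ 0.67  0.49 -0.63  2.32  1.29  0.19 -2.57]
```

```bash
python3 -c "
from h import *
R=Rn.from_quat(monitor.get_state()['tool_rot']).as_matrix(); print((R.T@[0,0,.1]).round(4), R.round(3), monitor.get_state()['joint_positions'])"
python3 -m jog '{"dr":[[0,0,0],[0,0,0],[0,0,0],[0,0,0],[0,0,0],[0,0,0],[0,0,0],[0,0,0]],"offset":[[0.0036,0,-0.0093],[0.0072,0,-0.0186],[0.0108,0,-0.028],[0.0144,0,-0.0373],[0.018,0,-0.0467],[0.0216,0,-0.056],[0.029,0,-0.0747],[0.036,0,-0.0933]],"fingers":[0,0,0,0,0,0,0,0]}' 80
python3 -c "
from h import *
s=monitor.get_state();R=Rn.from_quat(s['tool_rot']).as_matrix(); print(R.round(3),s['joint_positions'].round(3))"
```

```text
[ 0.0358 -0.001  -0.0934] [[ 0.929  0.104  0.355]
 [ 0.093 -0.995  0.047]
 [ 0.358 -0.01  -0.934]] [ 0.66784273  0.48706476 -0.63200679  2.32101501  1.28584341  0.19042064
 -2.57205605]
t: 15.65
tcp_pos: [0.5155, -0.0527, 0.1116]
tool_rot: [0.982, 0.049, 0.181, -0.014]
ft_force: [-0.1, -0.5, -1.3]
grip_width: 0.098
[[ 0.93   0.102  0.354]
 [ 0.092 -0.995  0.046]
 [ 0.356 -0.01  -0.934]] [ 1.149  0.4   -1.176  2.263  0.744  0.447 -2.035]
```

Run:
```python
from h import *
im=viewer.get_image('wrist'); cv2.imwrite('pics/w7.png',im[:,:,::-1])
c=viewer.camera_info('wrist'); T=np.linalg.inv(c['tool_from_camera']); K=np.array([[c['fx'],0,c['cx']],[0,c['fy'],c['cy']],[0,0,1]])
Ct=(K,np.array(c['dist']),T[:3,:3],T[:3,3])
d=np.array([.934,0,.358]); h=np.array([-.006,0,-.044])
for k in [-.026,.026,.054,.154]: print(k,proj(Ct,h+d*k).round(1))
for D in viewer.masks_of('wrist','gauge_rod')[:3]:
  v,u=np.nonzero(D['pixels']); print(D['confidence'],D['box'],[(int(k),u[v==k].mean().round(1),int(np.ptp(u[v==k]))) for k in np.unique(v)[::10]])
cv2.imwrite('pics/v11.png',cv2.resize(im[0:300,200:450,::-1],(500,600),interpolation=cv2.INTER_CUBIC))
```

```text
-0.026 [[324.8 321.6]]
0.026 [[324.9 224.7]]
0.054 [[325.  173.7]]
0.154 [[325.2  -4.1]]
0.87 [306.6, 1.3, 346.3, 327.1] [(0, np.float64(324.0), 10), (10, np.float64(324.5), 13), (20, np.float64(324.5), 13), (30, np.float64(324.5), 13), (40, np.float64(324.0), 14), (50, np.float64(324.0), 12), (60, np.float64(325.0), 12), (70, np.float64(324.5), 13), (80, np.float64(324.5), 13), (90, np.float64(324.5), 13), (100, np.float64(325.0), 14), (110, np.float64(324.0), 12), (120, np.float64(324.5), 13), (130, np.float64(324.0), 12), (140, np.float64(324.0), 12), (150, np.float64(324.0), 12), (160, np.float64(325.5), 13), (170, np.float64(325.0), 16), (180, np.float64(325.0), 36), (190, np.float64(325.0), 14), (200, np.float64(325.0), 14), (210, np.float64(325.5), 13), (220, np.float64(325.5), 13), (230, np.float64(325.5), 17), (240, np.float64(325.5), 19), (250, np.float64(325.5), 17), (260, np.float64(326.0), 14), (270, np.float64(326.0), 14), (280, np.float64(325.5), 15), (290, np.float64(325.5), 15), (300, np.float64(325.0), 16), (310, np.float64(325.0), 16), (320, np.float64(326.0), 16)]
0.6 [395.3, 236.7, 434.0, 301.8] [(238, np.float64(396.5), 1), (248, np.float64(400.5), 3), (258, np.float64(406.0), 4), (268, np.float64(411.0), 4), (278, np.float64(416.0), 6), (288, np.float64(421.5), 5), (299, np.float64(433.0), 2)]
0.56 [572.7, 319.9, 638.3, 367.9] [(320, np.float64(583.5), 1), (330, np.float64(587.5), 25), (340, np.float64(596.0), 38), (350, np.float64(608.0), 32), (360, np.float64(625.0), 20)]
```

View pics/v11.png

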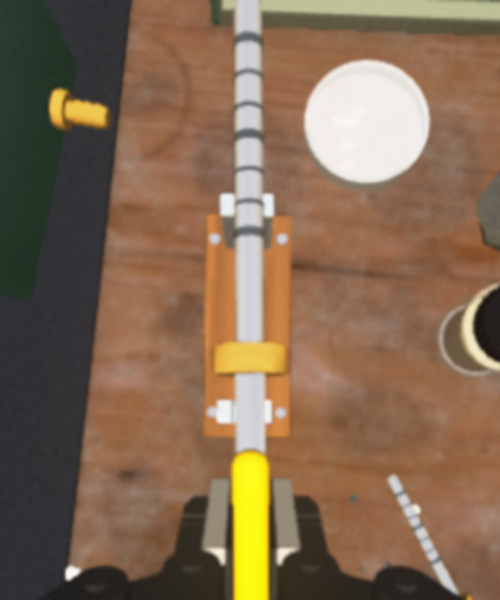

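```bash
cat >> h.py <<'E'
D=np.array([.934,0,.358]); TIP=np.array([.1378,0,.0111]); ORG=TIP-.1*D; HND=TIP-.154*D
def tippose(tip,yaw,elev):
    R=toolR(yaw,elev+21.0); return np.array(tip)-R@TIP,R
E
python3 -c "
from h import *
plan([.42,.05,.24],toolR(0,0)); 
R=Rn.from_quat(monitor.get_state()['tool_rot']).as_matrix(); print(R@D)"
```

```text
t 15.75 tcp [ 0.5171 -0.053   0.1127] offset [-0.0351 -0.1135 -0.1488] dr [-0.0277 -0.3672  0.0984]
[0.99513543 0.10110266 0.00192857]
```

```bash
python3 -m jog '{"dr":[[0,0,0],[0,-0.07,0.02],[-0.01,-0.14,0.04],[-0.02,-0.21,0.06],[-0.025,-0.28,0.08],[-0.028,-0.367,0.098],[-0.028,-0.367,0.098],[-0.028,-0.367,0.098]],"offset":[[0.0,0,-0.04],[-0.01,-0.02,-0.08],[-0.02,-0.05,-0.11],[-0.03,-0.08,-0.135],[-0.035,-0.1,-0.149],[-0.035,-0.1135,-0.149],[-0.035,-0.1135,-0.149],[-0.035,-0.1135,-0.149]],"fingers":[0,0,0,0,0,0,0,0]}' 80
python3 - <<'E'
from h import *
a=np.r_[np.cos(np.radians(-5)),np.sin(np.radians(-5)),-1]/2**.5
M=np.array([.547,.119,.1085])
plan(*tippose(M-a*.05,-5,-45)); print(monitor.get_state()['joint_positions'].round(2))
im=viewer.get_image('wrist'); cv2.imwrite('pics/w8.png',im[:,:,::-1]); C=cam('wrist'); np.savez('w8.npz',R=C[2],t=C[3])
print('pred mouth',proj(C,M), [(d['confidence'],d['box']) for d in viewer.search_frame('wrist','guide_tube')])
E
```

```text
t: 16.75
tcp_pos: [0.4106, 0.0482, 0.2449]
tool_rot: [1.0, -0.0, 0.004, 0.001]
ft_force: [0.4, -0.1, -1.9]
grip_width: 0.097
t 16.75 tcp [0.4106 0.0482 0.2449] offset [-0.0201 -0.0845  0.0346] dr [ 0.0191 -0.4273  0.0854]
[ 1.6  -0.31 -1.53  2.03 -0.34  1.13 -1.35]
pred mouth [[254.09037264  44.60910981]] [(0.73, [241.1, 13.0, 273.8, 53.2])]
```

```bash
python3 -m jog '{"dr":[[0.003,-0.08,0.015],[0.006,-0.16,0.03],[0.01,-0.24,0.045],[0.014,-0.32,0.06],[0.017,-0.39,0.075],[0.019,-0.427,0.085],[0.019,-0.427,0.085],[0.019,-0.427,0.085]],"offset":[[-0.004,-0.016,0],[-0.008,-0.032,0.005],[-0.012,-0.05,0.01],[-0.016,-0.067,0.018],[-0.02,-0.0845,0.026],[-0.02,-0.0845,0.0346],[-0.02,-0.0845,0.0346],[-0.02,-0.0845,0.0346]],"fingers":[0,0,0,0,0,0,0,0]}' 80
python3 - <<'E'
from h import *
a=np.r_[np.cos(np.radians(-5)),np.sin(np.radians(-5)),-1]/2**.5
M=np.array([.547,.119,.1085])
plan(*tippose(M-a*.05,-5,-45)); s=monitor.get_state(); print(s['joint_positions'].round(2))
R=Rn.from_quat(s['tool_rot']).as_matrix(); print('tip',s['tcp_pos']+R@TIP,'dir',R@D,'want',M-a*.05,a)
im=viewer.get_image('wrist'); cv2.imwrite('pics/w9.png',im[:,:,::-1]); C=cam('wrist'); np.savez('w9.npz',R=C[2],t=C[3])
print('pred mouth',proj(C,M),'in',proj(C,M+.05*a),[(d['confidence'],d['box']) for d in viewer.search_frame('wrist','guide_tube')])
E
```

```text
t: 17.85
tcp_pos: [0.2691, 0.1064, 0.2782]
tool_rot: [0.983, -0.043, -0.178, -0.015]
ft_force: [-0.5, 0.5, -0.7]
grip_width: 0.096
t 17.85 tcp [0.2691 0.1064 0.2782] offset [ 0.1355 -0.0361  0.0226] dr [-0.0146 -0.0603  0.0029]
[ 1.51 -0.31 -1.53  2.01 -0.34  1.52 -1.54]
tip [0.39380948 0.09598863 0.21946947] dir [ 0.74680352 -0.0577285  -0.66292679] want [0.5117792  0.12208142 0.14385534] [ 0.70441603 -0.06162842 -0.70710678]
pred mouth [[ 254.85145022 -400.58622851]] in [[ 256.93577704 -488.23239279]] [(0.63, [309.6, 1.1, 347.7, 328.1])]
```

```bash
python3 -m jog '{"dr":[[0,0,0],[0,0,0],[-0.005,-0.02,0],[-0.015,-0.04,0.003],[-0.015,-0.06,0.003],[-0.015,-0.06,0.003],[-0.015,-0.06,0.003],[-0.015,-0.06,0.003]],"offset":[[0.02,-0.005,-0.02],[0.05,-0.01,-0.02],[0.08,-0.02,-0.02],[0.11,-0.03,0],[0.1355,-0.036,0.022],[0.1355,-0.036,0.022],[0.1355,-0.036,0.022],[0.1355,-0.036,0.022]],"fingers":[0,0,0,0,0,0,0,0]}' 80
python3 - <<'E'
from h import *
a=np.r_[np.cos(np.radians(-5)),np.sin(np.radians(-5)),-1]/2**.5
M=np.array([.547,.119,.1085])
plan(*tippose(M-a*.05,-5,-45)); s=monitor.get_state(); print(s['joint_positions'].round(2))
R=Rn.from_quat(s['tool_rot']).as_matrix(); print('tip',s['tcp_pos']+R@TIP,'dir',R@D,'want',M-a*.05,a)
im=viewer.get_image('wrist'); cv2.imwrite('pics/w10.png',im[:,:,::-1]); C=cam('wrist'); np.savez('w10.npz',R=C[2],t=C[3])
print('pred mouth',proj(C,M),'in',proj(C,M+.05*a),[(d['confidence'],d['box']) for d in viewer.search_frame('wrist','guide_tube')])
E
```

```text
t: 18.95
tcp_pos: [0.2697, 0.106, 0.2794]
tool_rot: [0.983, -0.045, -0.178, -0.016]
ft_force: [0.4, -0.3, -0.9]
grip_width: 0.1
t 18.95 tcp [0.2697 0.106  0.2794] offset [ 0.1351 -0.0368  0.0239] dr [-0.0163 -0.0598 -0.0002]
[ 1.52 -0.31 -1.53  2.01 -0.34  1.52 -1.54]
tip [0.39437093 0.09515992 0.22056459] dir [ 0.74625378 -0.06011425 -0.66333368] want [0.5117792  0.12208142 0.14385534] [ 0.70441603 -0.06162842 -0.70710678]
pred mouth [[ 252.96767426 -395.40217012]] in [[ 254.8333529  -482.42005441]] [(0.62, [307.6, 2.6, 345.9, 326.1])]
```

```bash
cat > kin.py <<'E'
import numpy as np, itertools
from scipy.optimize import least_squares
from scipy.spatial.transform import Rotation as Rn
DATA=[([1.44819,.50185,-.42678,1.55144,.22082,1.1383,-.21029],(.24427,-.60155,.19816),(.981445,.19174,-.00016,-.00096)),
([1.02,.02,-.71,1.9,.02,1.22,-1.14],(.4126,-.1623,.2997),(.998,.063,0,.001)),
([.2,.69,-.77,1.44,.5,1.21,-2.27],(.6739,.1713,.1709),(.999,-.035,.001,.001)),
([.28,.66,-.98,1.29,.54,1.46,-1.52],(.674,.1723,.295),(.94,.342,.003,.001)),
([1.44,.34,-1.39,2.4,.98,.22,-2.15],(.5153,-.053,.1425),(.957,.086,.276,-.011)),
([1.12,.41,-1.12,2.38,1.05,.34,-2.32],(.4813,-.0555,.0739),(.98,.045,.191,-.009)),
([.66784,.48706,-.63201,2.32102,1.28584,.19042,-2.57206],(.5155,-.0506,.0113),(.982,.05,.181,-.015)),
([1.149,.4,-1.176,2.263,.744,.447,-2.035],(.5155,-.0527,.1116),(.982,.049,.181,-.014)),
([1.6,-.31,-1.53,2.03,-.34,1.13,-1.35],(.4106,.0482,.2449),(1,0,.004,.001)),
([1.51,-.31,-1.53,2.01,-.34,1.52,-1.54],(.2691,.1064,.2782),(.983,-.043,-.178,-.015))]
def Z(t): c,s=np.cos(t),np.sin(t); return np.array([[c,-s,0],[s,c,0],[0,0,1]])
def Y(t): c,s=np.cos(t),np.sin(t); return np.array([[c,0,s],[0,1,0],[-s,0,c]])
def fk(p,S,q):
    f=p[:7]; d1,d3,a3,a4,d5,a6,d7,a2=p[7:15]
    R=Z(S[0]*q[0]+f[0]); x=np.array([0,0,d1])+R@[a2,0,0]
    R=R@Y(q[1]+f[1])@Z(S[1]*q[2]+f[2]); x=x+R@[a3,0,d3]
    R=R@Y(q[3]+f[3]); x=x+R@[a4,0,0]; R=R@Z(S[2]*q[4]+f[4]); x=x+R@[0,0,d5]
    R=R@Y(q[5]+f[5]); x=x+R@[a6,0,0]; R=R@Z(S[3]*q[6]+f[6]); x=x+R@[0,0,d7]
    return x,R
def res(p,S):
    o=[]
    for q,x,k in DATA:
        X,R=fk(p,S,q); o+=[(X-x)*10/3,(R-Rn.from_quat(k).as_matrix()).ravel()]
    return np.concatenate(o)
if __name__=='__main__':
    rng=np.random.default_rng(0); best=[]
    for S in itertools.product([1,-1],repeat=4):
        for k in range(14):
            p0=np.r_[rng.uniform(-np.pi,np.pi,7),.35,.4,0,0,.4,.05,.3,0]
            s=least_squares(res,p0,args=(S,),max_nfev=150); best.append((s.cost,S,s.x))
    best.sort(key=lambda b:b[0])
    for b in best[:4]: print(round(b[0],5),b[1],b[2].round(3))
    np.savez('kin.npz',p=best[0][2],S=best[0][1])
E
time timeout 500 python3 kin.py
```

```text
0.00166 (-1, -1, 1, -1) [-6.310e+00  1.100e-02  6.287e+00  3.142e+00  1.000e-02 -3.145e+00
  1.556e+00  3.530e-01  5.180e-01 -7.000e-03 -1.100e-02 -4.760e-01
  1.000e-02  3.990e-01  5.000e-03]
0.00166 (-1, -1, -1, -1) [-2.600e-02  1.100e-02  4.000e-03 -6.282e+00 -1.000e-02 -3.000e-03
  1.556e+00  3.530e-01  5.180e-01 -7.000e-03  1.100e-02  4.760e-01
  1.000e-02  3.990e-01  5.000e-03]
0.00166 (-1, -1, -1, -1) [-2.600e-02  1.100e-02  6.287e+00  1.000e-03 -1.000e-02 -3.000e-03
  1.556e+00  3.530e-01  5.180e-01 -7.000e-03  1.100e-02  4.760e-01
  1.000e-02  3.990e-01  5.000e-03]
0.00166 (-1, 1, 1, -1) [-2.600e-02  3.153e+00 -4.000e-03  1.000e-03  1.000e-02 -3.145e+00
 -4.727e+00  3.530e-01 -5.180e-01  7.000e-03 -1.100e-02 -4.760e-01
  1.000e-02  3.990e-01  5.000e-03]
real	3m57.060s
user	3m54.225s
sys	0m0.266s
```

```bash
cat >> kin.py <<'E'
LO=np.array([-2.88,-.31,-1.54,.2,-1.41,.19,-2.57]);HI=np.array([2.88,2.03,1.56,2.42,4.55,2.02,2.57])
K=None
def load():
    global K
    z=np.load('kin.npz'); K=(z['p'],z['S'])
def ik(x,R,q0,reg=0,m=.03):
    f=lambda q:np.r_[(fk(K[0],K[1],q)[0]-x)*10,(fk(K[0],K[1],q)[1]-R).ravel(),reg*(q-q0)]
    q0=np.clip(q0,LO+m+1e-3,HI-m-1e-3); s=least_squares(f,q0,bounds=(LO+m,HI-m),max_nfev=60)
    return s.x,np.abs(s.fun[:12]).max()
E
cat > chk.py <<'E'
from h import *; import kin; kin.load()
a=np.r_[np.cos(np.radians(-5)),np.sin(np.radians(-5)),-1]/2**.5; M=np.array([.547,.119,.1085])
rng=np.random.default_rng(1)
T={'pre':tippose(M-a*.05,-5,-45),'pre2':tippose(M-a*.02,-5,-45),'seat':tippose(M+a*.1,-5,-45)}
for y in (-20,-35,-50): T['dish%d'%y]=tippose([.547,-.297,.04],y,0)
q=monitor.get_state()['joint_positions']; print('fk err',kin.fk(*kin.K,q)[0]-monitor.get_state()['tcp_pos'])
for n,(x,R) in T.items():
    S=[]
    for k in range(25):
        s,e=kin.ik(x,R,rng.uniform(kin.LO,kin.HI))
        if e<.01: S.append(s)
    print(n,x.round(3),len(S)); 
    for s in sorted(S,key=lambda s:s[2])[::max(1,len(S)//4)]: print('  ',s.round(2))
E
python3 chk.py
```

```text
fk err [-1.73327380e-03 -9.27728847e-05 -3.64990898e-04]
pre [0.391 0.133 0.21 ] 9
   [ 0.35  0.46 -0.78  1.78  0.12  1.4  -2.13]
   [ 0.13  0.39 -0.46  1.78  0.    1.39 -2.  ]
   [-0.24  0.35  0.01  1.78 -0.13  1.4  -1.84]
   [-0.99  0.56  1.05  1.78 -0.48  1.53 -1.42]
   [-1.13  0.82  1.41  1.79 -0.69  1.69 -1.17]
pre2 [0.412 0.131 0.189] 15
   [ 0.56  0.71 -1.17  1.75  0.39  1.45 -2.39]
   [ 0.51  0.65 -1.07  1.75  0.32  1.43 -2.32]
   [ 0.26  0.49 -0.65  1.75  0.11  1.37 -2.09]
   [-0.24  0.41  0.02  1.75 -0.13  1.38 -1.82]
   [-0.57  0.45  0.47  1.75 -0.28  1.41 -1.66]
seat [0.497 0.123 0.104] 9
   [ 0.34  0.8  -0.83  1.6   0.38  1.37 -2.23]
   [ 0.14  0.69 -0.5   1.6   0.16  1.32 -2.04]
   [-0.39  0.65  0.29  1.6  -0.27  1.33 -1.65]
   [-0.61  0.73  0.63  1.6  -0.46  1.39 -1.48]
   [-0.89  1.03  1.22  1.6  -0.84  1.64 -1.15]
dish-20 [ 0.422 -0.252  0.001] 10
   [-0.4   0.99  1.31  2.39  4.52  1.02  0.16]
   [-0.42  1.05  1.35  2.39  4.51  1.09  0.15]
   [-0.44  1.16  1.42  2.39  4.49  1.21  0.12]
   [-0.45  1.23  1.46  2.39  4.47  1.28  0.1 ]
   [-0.46  1.32  1.51  2.38  4.45  1.38  0.07]
dish-35 [ 0.438 -0.221  0.001] 1
   [-0.67  1.34  1.53  2.39  4.47  1.24 -0.37]
dish-50 [ 0.462 -0.195  0.001] 3
   [-0.46  0.59  0.82  2.32 -1.26  0.22 -1.02]
   [-0.46  0.59  0.82  2.32 -1.26  0.22 -1.02]
   [-0.46  0.59  0.82  2.32 -1.26  0.22 -1.02]
```

```bash
cat > sim.py <<'E'
from h import *; import kin; kin.load(); from kin import DATA,LO,HI,fk
def err(q,x,R):
    X,Q=fk(*kin.K,q); return np.r_[x-X,(Rn.from_matrix(R)*Rn.from_matrix(Q).inv()).as_rotvec()]
def jac(q):
    X,Q=fk(*kin.K,q); J=np.zeros((6,7))
    for i in range(7):
        d=q.copy(); d[i]+=1e-5; Y,P=fk(*kin.K,d); J[:3,i]=(Y-X)/1e-5; J[3:,i]=(Rn.from_matrix(P)*Rn.from_matrix(Q).inv()).as_rotvec()/1e-5
    return J
def go(q,x,R,n=40,lam=.03,wr=.3,null=0,qn=None):
    q=np.array(q,float); W=np.diag([1,1,1,wr,wr,wr]); X0,R0=fk(*kin.K,q); rv=(Rn.from_matrix(R)*Rn.from_matrix(R0).inv()).as_rotvec()
    for k in range(n+20):
        f=min(1,(k+1)/n); e=err(q,X0+f*(x-X0),(Rn.from_rotvec(f*rv)*Rn.from_matrix(R0)).as_matrix()); J=W@jac(q)
        P=J.T@np.linalg.inv(J@J.T+lam**2*np.eye(6)); dq=P@W@e
        if null: dq+=null*(np.eye(7)-P@J)@(qn-q)
        q=np.clip(q+dq,LO,HI)
    return q,np.abs(err(q,x,R)).round(3)
def pose(i): return np.array(DATA[i][1]),Rn.from_quat(DATA[i][2]).as_matrix()
if __name__=='__main__':
    qm=(LO+HI)/2
    for nm,kw in {'plain':{}, 'mid':dict(null=.05,qn=qm),'zero':dict(null=.05,qn=np.array([0,0,0,1.3,0,1,0.]))}.items():
        print(nm)
        for i,j in [(0,1),(2,3),(3,4),(5,6),(6,7),(7,8)]: print(i,j,go(DATA[i][0],*pose(j),**kw)[0].round(2),'real',np.round(DATA[j][0],2))
E
python3 sim.py
```

```text
plain
0 1 [ 1.02  0.02 -0.69  1.89  0.01  1.23 -1.12] real [ 1.02  0.02 -0.71  1.9   0.02  1.22 -1.14]
2 3 [ 0.29  0.66 -0.99  1.31  0.55  1.45 -1.53] real [ 0.28  0.66 -0.98  1.29  0.54  1.46 -1.52]
3 4 [ 1.33  0.22 -1.22  2.39  0.27  0.19 -1.46] real [ 1.44  0.34 -1.39  2.4   0.98  0.22 -2.15]
5 6 [ 0.66  0.49 -0.61  2.32  1.3   0.19 -2.57] real [ 0.67  0.49 -0.63  2.32  1.29  0.19 -2.57]
6 7 [ 1.17  0.43 -1.22  2.26  0.81  0.47 -2.1 ] real [ 1.15  0.4  -1.18  2.26  0.74  0.45 -2.04]
7 8 [ 1.26  0.17 -1.54  2.03  0.19  1.11 -1.94] real [ 1.6  -0.31 -1.53  2.03 -0.34  1.13 -1.35]
mid
0 1 [ 0.24  0.01  0.11  1.89 -0.01  1.23 -1.08] real [ 1.02  0.02 -0.71  1.9   0.02  1.22 -1.14]
2 3 [-0.04  0.5  -0.37  1.31  0.18  1.35 -1.27] real [ 0.28  0.66 -0.98  1.29  0.54  1.46 -1.52]
3 4 [ 0.64  0.09 -0.41  2.4  -0.86  0.22 -0.34] real [ 1.44  0.34 -1.39  2.4   0.98  0.22 -2.15]
5 6 [ 0.41  0.42 -0.3   2.31  0.14  0.19 -1.44] real [ 0.67  0.49 -0.63  2.32  1.29  0.19 -2.57]
6 7 [ 0.46  0.19 -0.32  2.26 -0.13  0.35 -1.21] real [ 1.15  0.4  -1.18  2.26  0.74  0.45 -2.04]
7 8 [ 0.01 -0.   -0.15  2.03 -0.01  1.09 -1.71] real [ 1.6  -0.31 -1.53  2.03 -0.34  1.13 -1.35]
zero
0 1 [ 0.19  0.01  0.16  1.89 -0.01  1.23 -1.08] real [ 1.02  0.02 -0.71  1.9   0.02  1.22 -1.14]
2 3 [-0.33  0.48  0.08  1.31 -0.05  1.34 -1.11] real [ 0.28  0.66 -0.98  1.29  0.54  1.46 -1.52]
3 4 [ 0.28  0.08 -0.02  2.4  -1.04  0.25 -0.16] real [ 1.44  0.34 -1.39  2.4   0.98  0.22 -2.15]
5 6 [ 0.29  0.41 -0.13  2.31 -0.76  0.19 -0.54] real [ 0.67  0.49 -0.63  2.32  1.29  0.19 -2.57]
6 7 [ 0.04  0.18  0.15  2.26 -0.43  0.37 -0.91] real [ 1.15  0.4  -1.18  2.26  0.74  0.45 -2.04]
7 8 [-0.04 -0.   -0.1   2.04 -0.01  1.09 -1.71] real [ 1.6  -0.31 -1.53  2.03 -0.34  1.13 -1.35]
```

```bash
cat > srch.py <<'E'
from sim import *
a=np.r_[np.cos(np.radians(-5)),np.sin(np.radians(-5)),-1]/2**.5; M=np.array([.547,.119,.1085])
pre=tippose(M-a*.05,-5,-45); seat=tippose(M+a*.1,-5,-45)
q0=monitor.get_state()['joint_positions']; rng=np.random.default_rng(2)
print('direct',go(q0,*pre))
out=[]
for k in range(150):
    nw=rng.integers(1,3); q=q0; ws=[]; bad=0
    for _ in range(nw):
        tip=np.array([rng.uniform(.4,.62),rng.uniform(-.15,.3),rng.uniform(.2,.42)]); y,e=rng.uniform(-60,60),rng.uniform(-60,5)
        q,er=go(q,*tippose(tip,y,e),n=25); ws.append((tip.round(2),round(y),round(e))); bad+=er.max()
    qp,er=go(q,*pre,n=25); 
    if er.max()<.01 and bad<.05: 
        m=min(np.min(qp-LO),np.min(HI-qp)); out.append((m,nw,ws,qp.round(2)))
out.sort(key=lambda o:-o[0]-.1*(o[1]==1))
for o in out[:8]: print(o)
print(len(out))
E
time timeout 550 python3 srch.py
```

```text
direct (array([ 2.10478503, -0.31      , -1.54      ,  1.90639825, -0.5428708 ,
        1.51458676, -1.31438261]), array([0.001, 0.157, 0.107, 0.197, 0.29 , 0.424]))
(np.float64(0.5054146895961251), np.int64(1), [(array([ 0.43, -0.02,  0.23]), -29, 0)], array([ 0.25,  0.42, -0.63,  1.78,  0.06,  1.39, -2.06]))
(np.float64(0.4133687360481546), np.int64(1), [(array([ 0.52, -0.12,  0.29]), 52, 1)], array([ 0.39,  0.47, -0.83,  1.78,  0.14,  1.4 , -2.16]))
(np.float64(0.40910956823273814), np.int64(1), [(array([0.5 , 0.24, 0.29]), 58, 3)], array([ 0.39,  0.48, -0.84,  1.78,  0.15,  1.4 , -2.16]))
(np.float64(0.40439855629383636), np.int64(1), [(array([ 0.56, -0.03,  0.2 ]), 47, 2)], array([ 0.4 ,  0.48, -0.85,  1.78,  0.15,  1.41, -2.17]))
(np.float64(0.49971322931495443), np.int64(2), [(array([0.57, 0.24, 0.3 ]), 37, -53), (array([0.55, 0.19, 0.25]), -47, 0)], array([-0.98,  0.55,  1.03,  1.78, -0.48,  1.52, -1.43]))
(np.float64(0.3875166259987788), np.int64(1), [(array([0.54, 0.14, 0.35]), 30, -3)], array([ 0.42,  0.49, -0.88,  1.78,  0.17,  1.41, -2.18]))
(np.float64(0.38155216237287926), np.int64(1), [(array([0.56, 0.24, 0.34]), 55, -7)], array([ 0.43,  0.49, -0.89,  1.78,  0.17,  1.41, -2.19]))
(np.float64(0.4810436345425497), np.int64(2), [(array([0.49, 0.26, 0.27]), 11, 4), (array([0.54, 0.12, 0.28]), 2, -28)], array([ 0.29,  0.43, -0.69,  1.78,  0.08,  1.4 , -2.09]))
36
real	1m3.218s
user	1m3.686s
sys	0m0.153s
```

```bash
python3 -c "
from sim import *
q=monitor.get_state()['joint_positions']
for w in [((.54,.14,.35),30,-3),((.5,.14,.33),30,-3)]:
  x,R=tippose(*w); plan(x,R); print(go(q,x,R))"
```

```text
t 19.05 tcp [0.2698 0.106  0.2795] offset [ 0.1326  0.0181 -0.0912] dr [-0.0289  0.6467 -0.6282]
(array([ 0.78239459, -0.31      , -0.65379943,  2.11408223, -0.45392123,
        1.07007321, -0.73428914]), array([0.   , 0.001, 0.004, 0.013, 0.012, 0.   ]))
t 19.05 tcp [0.2698 0.106  0.2795] offset [ 0.1023  0.0221 -0.0585] dr [-0.0289  0.6467 -0.6282]
(array([ 0.5684552 , -0.31      , -0.46612882,  2.209428  , -0.4198904 ,
        1.03856216, -0.75821392]), array([0.004, 0.002, 0.017, 0.035, 0.052, 0.   ]))
```

```bash
python3 -m jog '{"dr":[[-0.004,0.09,-0.09],[-0.008,0.18,-0.18],[-0.012,0.28,-0.27],[-0.016,0.37,-0.36],[-0.02,0.46,-0.45],[-0.025,0.55,-0.54],[-0.029,0.647,-0.628],[-0.029,0.647,-0.628]],"offset":[[0.019,0.003,-0.013],[0.038,0.005,-0.026],[0.057,0.008,-0.039],[0.076,0.01,-0.052],[0.095,0.013,-0.065],[0.114,0.016,-0.078],[0.133,0.018,-0.091],[0.133,0.018,-0.091]],"fingers":[0,0,0,0,0,0,0,0]}' 80
python3 -c "
from sim import *
q=monitor.get_state()['joint_positions'];print(q.round(2))
a=np.r_[np.cos(np.radians(-5)),np.sin(np.radians(-5)),-1]/2**.5; M=np.array([.547,.119,.1085])
x,R=tippose((.54,.14,.35),30,-3); plan(x,R)
x,R=tippose(M-a*.05,-5,-45); plan(x,R); print(go(q,x,R))
"
```

```text
t: 20.05
tcp_pos: [0.4232, 0.0724, 0.3173]
tool_rot: [0.954, 0.255, 0.151, -0.041]
ft_force: [-0.7, 0.4, -2.1]
grip_width: 0.098
[ 0.66 -0.3  -0.61  2.13 -0.4   1.02 -0.83]
t 20.05 tcp [0.4232 0.0724 0.3173] offset [ 0.0006 -0.0001 -0.0005] dr [-0.001   0.0007 -0.0021]
t 20.05 tcp [0.4232 0.0724 0.3173] offset [-0.0312 -0.0682  0.1027] dr [ 0.0312 -0.7086  0.6218]
(array([ 0.37573954,  0.46676499, -0.81538355,  1.78281569,  0.13513715,
        1.40295697, -2.1479895 ]), array([0., 0., 0., 0., 0., 0.]))
```

```bash
python3 -m jog '{"dr":[[0.004,-0.1,0.09],[0.009,-0.2,0.18],[0.013,-0.3,0.265],[0.018,-0.4,0.355],[0.022,-0.5,0.44],[0.026,-0.6,0.53],[0.031,-0.709,0.622],[0.031,-0.709,0.622]],"offset":[[-0.004,-0.01,0],[-0.009,-0.02,0.015],[-0.013,-0.03,0.03],[-0.018,-0.04,0.048],[-0.022,-0.05,0.066],[-0.026,-0.06,0.085],[-0.031,-0.068,0.103],[-0.031,-0.068,0.103]],"fingers":[0,0,0,0,0,0,0,0]}' 80
python3 - <<'E'
from h import *
a=np.r_[np.cos(np.radians(-5)),np.sin(np.radians(-5)),-1]/2**.5; M=np.array([.547,.119,.1085])
plan(*tippose(M-a*.05,-5,-45)); s=monitor.get_state(); print(s['joint_positions'].round(2))
R=Rn.from_quat(s['tool_rot']).as_matrix(); print('tip',s['tcp_pos']+R@TIP,'dir',R@D,'want',M-a*.05,a)
C={}
for n in ('wrist','scene','side'):
    im=viewer.get_image(n); cv2.imwrite(f'pics/x_{n}.png',im[:,:,::-1]); C[n]=cam(n,s); print(n,'pred mouth',proj(C[n],M).round(1),'tip',proj(C[n],s['tcp_pos']+R@TIP).round(1),[(round(d['confidence'],2),d['box']) for d in viewer.search_frame(n,'guide_tube')[:2]],[(round(d['confidence'],2),d['box']) for d in viewer.search_frame(n,'gauge_rod')[:2]])
E
```

```text
t: 21.05
tcp_pos: [0.3909, 0.1327, 0.2079]
tool_rot: [0.976, -0.044, -0.211, -0.01]
ft_force: [0.6, -0.0, -1.6]
grip_width: 0.096
t 21.05 tcp [0.3909 0.1327 0.2079] offset [-0.0009  0.     -0.002 ] dr [-0.0018  0.0074 -0.0016]
[ 0.44  0.5  -0.92  1.79  0.16  1.41 -2.2 ]
tip [0.51125712 0.12193456 0.14080728] dir [ 0.69963058 -0.06206742 -0.712169  ] want [0.5117792  0.12208142 0.14385534] [ 0.70441603 -0.06162842 -0.70710678]
wrist pred mouth [[324.3 -92.8]] tip [[324.7  -2.5]] [] [(0.98, [306.2, 0.2, 344.8, 329.0]), (0.92, [609.7, 0.0, 636.4, 76.5])]
scene pred mouth [[281.4 228.9]] tip [[291.7 224.1]] [(0.65, [269.9, 231.3, 282.0, 242.5])] [(0.52, [392.4, 185.3, 423.1, 195.2]), (0.47, [367.1, 215.5, 389.9, 218.0])]
side pred mouth [[288.6 221.8]] tip [[299.  215.7]] [] [(0.6, [364.7, 214.4, 387.2, 217.7]), (0.51, [297.5, 179.6, 344.1, 214.9])]
```

Run:
```python
from h import *
o=[]
for n,(x0,y0) in {'scene':(252,175),'side':(258,170)}.items():
    im=cv2.imread(f'pics/x_{n}.png'); o.append(cv2.resize(im[y0:y0+75,x0:x0+50],(400,600),interpolation=cv2.INTER_LANCZOS4))
cv2.imwrite('pics/v12.png',np.hstack(o))
```

```text
(no output)
```

View pics/v12.png

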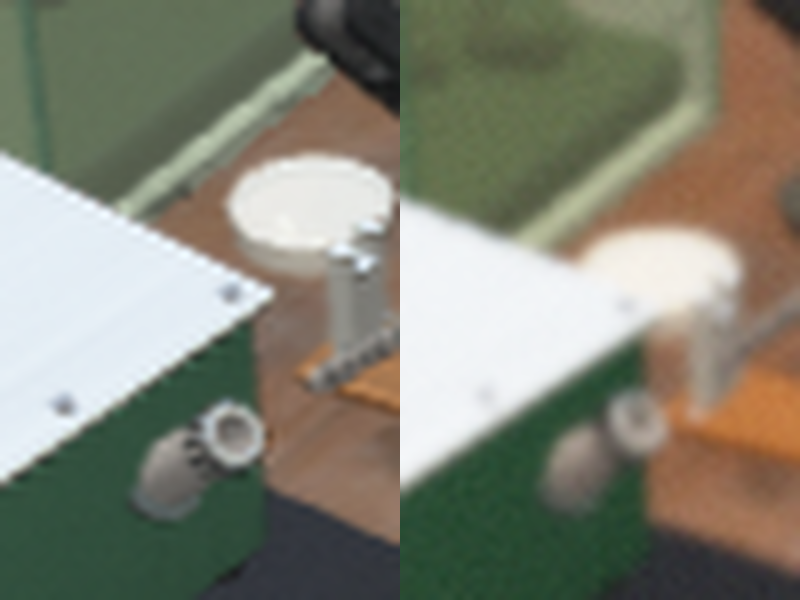

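Run:
```python
from h import *
s=monitor.get_state();R=Rn.from_quat(s['tool_rot']).as_matrix()
for n,(x0,x1,y0,y1) in {'scene':(285,310,208,230),'side':(290,325,195,222)}.items():
    A=cv2.imread(f'pics/x_{n}.png').astype(int); B=cv2.imread(f'pics/{n}0.png').astype(int)
    d=np.abs(A-B).max(2)[y0:y1,x0:x1]
    print(n,'cols',x0,'..'); 
    for i,r_ in enumerate(d): print(y0+i,' '.join('%3d'%v for v in r_))
    C=cam(n); print('pred',[proj(C,s['tcp_pos']+R@(TIP-k*D))[0].round(1).tolist() for k in (0,.02,.04,.06,.1)])
```

```text
scene cols 285 ..
208   5   5   5   6   6   7   6   6   7   5   4  25  46  40  12  39  78 114 112  85  81  32  12  11  10
209   5   5   4   4   6   6   6   5   5   6   5   5   4   8  25  43  28  38  63  97 103  88  88  73  26
210   6   5   6   6   4   5   3   4   5   6   6   3   4   6   6   4  11  32  36  21  28  47  78  48  22
211   7   5   4   4   6   5   5   5   5   5   4   4   5   4   5   5   5   4   6  10  29  31  50  62  19
212   7   5   3   3   4   5   4   4   3   6   5   5   6   4   5   3   4   6   5   7  18  55  69  54  34
213   5   5   5   4   5   4   4   5   5   4   6   4   4   5   5   6   7  11  24  44  39  60  41  27  21
214   5   6   5   5   4   5   6   6   5   6   5   5   5   5   4   6  19  57  59  61  26  34  28  20   9
215   3   6   5   6   4   2   4   5   6   5   5   5   4   4   8  17  44  61  42  36  30  18  20   7   6
216   3   3   4   5   6   4   4   4   6   6   6   5   7  10  26  49  46  47  80  68  48  15   6   4   5
217   5   5   3   4   5   3   5   3   4   5   4   7  17  25  23  41  58  55  50  22   5   6   7   7   4
218   3   4   5   5   5   5   5   5   7   
[... 4582 characters left out ...]
 3   4   3  10  13   9   4   5   7  14
218   4   9   3   3   3   3   1   2   2   6   1   1   3   3   3   8   2   2   4   6   3   1   5   2   4   4   4   5   7   5  10   3   4   2   7
219   3   4   4   2   3   2   2   1   3   3   2   1   2   2   5   1   4   4   2   1   4   5   2   6   3   2   5   5   1   1   3   0   3   3   3
220   7   5   8   2   3   4   4   4   3   2   3   4   4   3   2   5   1   2   4   3   3   3   2   1   1   5   3   2   5   5   2   3   2   3   3
221   3   4   1   2   4   2   2   3   2   5   2   3   2   2   3   2   5   3   3   2   6   4   6   2   2   2   3   6   4   2   2   9   7   7   4
pred [[298.6, 214.2], [302.8, 211.3], [307.2, 208.2], [311.6, 205.1], [320.9, 198.7]]
```

```bash
cat > st.py <<'E'
from h import *
a=np.r_[np.cos(np.radians(-5)),np.sin(np.radians(-5)),-1]/2**.5; M=np.array([.547,.119,.1085])
import sys
s=monitor.get_state();R=Rn.from_quat(s['tool_rot']).as_matrix(); tip=s['tcp_pos']+R@TIP
B=np.c_[np.cross([0,0,1],a)/np.linalg.norm(np.cross([0,0,1],a)),np.cross(a,np.cross([0,0,1],a)/np.linalg.norm(np.cross([0,0,1],a))),a]
print('tip rel mouth (side,up,along) mm',((tip-M)@B*1000).round(1),'F',(s['ft_force']@B).round(1),'dir',(R@D).round(3),'q',s['joint_positions'].round(2),'grip',round(s['grip_width'],3))
for k in map(float,sys.argv[1:]): plan(*tippose(M+a*k,-5,-45))
E
python3 st.py -.05 -.012 .03 .1
```

```text
tip rel mouth (side,up,along) mm [ -0.4   1.4 -50.2] F [-0.4 -1.   1. ] dir [ 0.707 -0.063 -0.705] q [ 0.44  0.49 -0.92  1.79  0.16  1.41 -2.2 ] grip 0.103
t 21.5 tcp [0.3915 0.1323 0.2108] offset [-0.0003 -0.0003  0.001 ] dr [ 0.0009 -0.0026 -0.0008]
t 21.5 tcp [0.3915 0.1323 0.2108] offset [ 0.0352 -0.0003  0.0147] dr [ 0.0009 -0.0026 -0.0008]
t 21.5 tcp [0.3915 0.1323 0.2108] offset [ 0.0743 -0.0004  0.0298] dr [ 0.0009 -0.0026 -0.0008]
t 21.5 tcp [0.3915 0.1323 0.2108] offset [ 0.1396 -0.0004  0.0551] dr [ 0.0009 -0.0026 -0.0008]
```

```bash
python3 -m jog '{"dr":[[0,-0.003,0],[0,-0.003,0],[0,-0.003,0],[0,-0.003,0],[0,-0.003,0],[0,-0.003,0],[0,-0.003,0],[0,-0.003,0]],"offset":[[0.01,0,0.005],[0.02,0,0.009],[0.03,0,0.0127],[0.037,0,0.0154],[0.043,0,0.0178],[0.049,0,0.02],[0.055,0,0.0224],[0.056,0,0.0228]],"fingers":[0,0,0,0,0,0,0,0]}' 80
python3 st.py .04 .1
```

```text
t: 22.5
tcp_pos: [0.4335, 0.1285, 0.167]
tool_rot: [0.977, -0.043, -0.208, -0.009]
ft_force: [0.5, -0.5, -1.1]
grip_width: 0.099
tip rel mouth (side,up,along) mm [-0.6 -0.3 10.7] F [-0.5 -0.4  1.2] dir [ 0.704 -0.063 -0.708] q [ 0.39  0.61 -0.86  1.72  0.24  1.38 -2.21] grip 0.099
t 22.5 tcp [0.4335 0.1285 0.167 ] offset [ 0.0274 -0.0005  0.0103] dr [ 0.0008  0.0008 -0.0011]
t 22.5 tcp [0.4335 0.1285 0.167 ] offset [ 0.0835 -0.0005  0.0318] dr [ 0.0008  0.0008 -0.0011]
```

```bash
python3 -m jog '{"dr":[[0,0,0],[0,0,0],[0,0,0],[0,0,0],[0,0,0],[0,0,0],[0,0,0],[0,0,0]],"offset":[[0.007,0,0.0026],[0.014,0,0.0053],[0.021,0,0.008],[0.028,0,0.0106],[0.035,0,0.0133],[0.042,0,0.016],[0.05,0,0.019],[0.056,0,0.0213]],"fingers":[0,0,0,0,0,0,0,0]}' 80
python3 st.py .1
```

```text
t: 23.5
tcp_pos: [0.4761, 0.1247, 0.1243]
tool_rot: [0.977, -0.043, -0.208, -0.009]
ft_force: [-0.5, -0.7, -2.0]
grip_width: 0.102
tip rel mouth (side,up,along) mm [-0.7 -0.2 71.2] F [-0.7 -1.7  1.1] dir [ 0.704 -0.063 -0.708] q [ 0.34  0.72 -0.81  1.64  0.3   1.36 -2.21] grip 0.102
t 23.5 tcp [0.4761 0.1247 0.1243] offset [ 0.0269 -0.0006  0.0102] dr [ 0.0008  0.001  -0.0011]
```

```bash
python3 -m jog '{"dr":[[0,0,0],[0,0,0],[0,0,0],[0,0,0],[0,0,0],[0,0,0],[0,0,0],[0,0,0]],"offset":[[0.007,0,0.0027],[0.014,0,0.0054],[0.019,0,0.0073],[0.023,0,0.0088],[0.0255,0,0.0098],[0.027,0,0.0103],[0.028,0,0.0107],[0.029,0,0.0111]],"fingers":[0,0,0,0,0,0,0,0]}' 80
python3 st.py .1
```

```text
t: 24.5
tcp_pos: [0.495, 0.123, 0.1049]
tool_rot: [0.977, -0.042, -0.211, -0.008]
ft_force: [-9.6, -2.1, 17.8]
grip_width: 0.103
tip rel mouth (side,up,along) mm [-0.6 -1.3 98.6] F [ -2.9   6.  -19.2] dir [ 0.7   -0.062 -0.712] q [ 0.32  0.77 -0.79  1.6   0.33  1.37 -2.2 ] grip 0.103
t 24.5 tcp [0.495  0.123  0.1049] offset [ 0.0017 -0.0005  0.0002] dr [ 0.003   0.0069 -0.0001]
```

```bash
python3 -m jog '{"dr":[[0,0,0],[0,0.004,0],[0,0.006,0],[0,0.006,0],[0,0.006,0],[0,0.006,0],[0,0.006,0],[0,0.006,0]],"offset":[[0.001,0,0.0003],[0.002,0,0.0005],[0.0025,0,0.0006],[0.0025,0,0.0006],[0.0025,0,0.0006],[0.0025,0,0.0006],[0.0025,0,0.0006],[0.0025,0,0.0006]],"fingers":[0,0,0,0,0,0,0,0]}' 80
python3 st.py .1 0 -.05
```

```text
t: 25.5
tcp_pos: [0.495, 0.123, 0.1048]
tool_rot: [0.977, -0.042, -0.21, -0.007]
ft_force: [-7.0, -1.6, 11.8]
grip_width: 0.103
tip rel mouth (side,up,along) mm [-0.5 -1.1 98.6] F [ -2.2   3.5 -13.1] dir [ 0.702 -0.062 -0.71 ] q [ 0.32  0.77 -0.79  1.6   0.33  1.37 -2.2 ] grip 0.103
t 25.5 tcp [0.495  0.123  0.1048] offset [ 0.0017 -0.0006  0.0002] dr [0.0045 0.0047 0.0007]
t 25.5 tcp [0.495  0.123  0.1048] offset [-0.0919 -0.0005 -0.0352] dr [0.0045 0.0047 0.0007]
t 25.5 tcp [0.495  0.123  0.1048] offset [-0.1386 -0.0004 -0.0529] dr [0.0045 0.0047 0.0007]
```

```bash
python3 -m jog '{"dr":[[0,0,0],[0,0,0],[0,0,0],[0,0,0],[0,0,0],[0,0,0],[0,0,0],[0,0,0]],"offset":[[-0.014,0,-0.0053],[-0.03,0,-0.0114],[-0.048,0,-0.0183],[-0.066,0,-0.025],[-0.084,0,-0.032],[-0.102,0,-0.039],[-0.12,0,-0.0457],[-0.1386,0,-0.0529]],"fingers":[0,0,0,0,0,0,0,0]}' 80
python3 st.py
cat > s2.py <<'E'
from sim import *
q0=monitor.get_state()['joint_positions']; rng=np.random.default_rng(3); dish=np.array([.547,-.297,0]); out=[]
for k in range(160):
    w1=(np.array([rng.uniform(.45,.58),rng.uniform(-.1,.2),rng.uniform(.25,.38)]),rng.uniform(-40,50),rng.uniform(-45,5))
    Y=rng.uniform(-75,60); q=q0; bad=0
    q,e=go(q,*tippose(*w1),n=20); bad+=e.max(); m1=min((q-LO).min(),(HI-q).min())
    q,e=go(q,*tippose(dish+[0,0,.13],Y,0),n=25); bad+=e.max()
    q,e=go(q,*tippose(dish+[0,0,.04],Y,0),n=15)
    if e.max()<.004 and bad<.06: out.append((min((q-LO).min(),(HI-q).min()),m1,round(Y),w1[0].round(2),round(w1[1]),round(w1[2]),round(bad,3),q.round(2)))
out.sort(key=lambda o:-o[0]); print(len(out))
for o in out[:10]: print(o)
E
timeout 500 python3 s2.py
```

```text
t: 26.5
tcp_pos: [0.3899, 0.1323, 0.2109]
tool_rot: [0.977, -0.042, -0.21, -0.007]
ft_force: [0.1, -0.4, -1.3]
grip_width: 0.097
tip rel mouth (side,up,along) mm [ -0.4  -0.7 -51.1] F [-0.3 -0.8  1. ] dir [ 0.702 -0.062 -0.71 ] q [ 0.44  0.49 -0.92  1.78  0.16  1.42 -2.2 ] grip 0.097
87
(np.float64(0.6990655108510908), np.float64(0.22368356641798964), 57, array([0.51, 0.03, 0.27]), 46, -11, np.float64(0.0), array([ 1.38,  0.9 , -0.73,  1.63,  0.26,  0.89,  0.1 ]))
(np.float64(0.6696939114396048), np.float64(0.24540671817415624), 55, array([ 0.52, -0.05,  0.31]), 39, -17, np.float64(0.0), array([ 1.38,  0.88, -0.71,  1.66,  0.23,  0.86,  0.09]))
(np.float64(0.6648163235369842), np.float64(0.14568558045643784), 56, array([ 0.56, -0.05,  0.38]), 16, -15, np.float64(0.0), array([ 1.29,  0.83, -0.57,  1.65,  0.08,  0.85,  0.21]))
(np.float64(0.6161852905621396), np.float64(0.43242129245725747), 54, array([0.51, 0.11, 0.27]), 27, -38, np.float64(0.0), array([ 1.5 ,  0.98, -0.92,  1.67,  0.48,  0.9 , -0.12]))
(np.float64(0.5962152860581582), np.float64(0.32336225749969133), 50, array([0.46,
[... 290 characters left out ...]
72271), np.float64(0.3534270391465948), 57, array([ 0.57, -0.09,  0.36]), 36, -34, np.float64(0.0), array([ 1.5 ,  1.01, -0.96,  1.64,  0.53,  0.95, -0.11]))
(np.float64(0.575164149059507), np.float64(0.188457409844635), 44, array([0.56, 0.15, 0.34]), 14, -42, np.float64(0.0), array([ 1.55,  0.91, -0.9 ,  1.8 ,  0.45,  0.77, -0.27]))
(np.float64(0.5591106056680422), np.float64(0.09040560215764643), 47, array([ 0.48, -0.07,  0.31]), 26, -16, np.float64(0.0), array([ 1.29,  0.76, -0.51,  1.75, -0.03,  0.75,  0.17]))
(np.float64(0.5515132343295814), np.float64(0.14406704598833794), 44, array([0.52, 0.18, 0.27]), -3, -12, np.float64(0.0), array([ 1.1 ,  0.7 , -0.23,  1.79, -0.33,  0.74,  0.38]))
```

```bash
cat > s3.py <<'E'
from sim import *
q=monitor.get_state()['joint_positions']; d=np.array([.547,-.297,0])
WP=[((.51,.11,.29),20,-25),((.49,-.12,.25),40,-8),(d+[0,0,.13],42,0),(d+[0,0,.035],42,0)]
if __name__=='__main__':
    import sys; i0=int(sys.argv[1])
    plan(*tippose(*WP[i0]))
    for w in WP[i0:]:
        q,e=go(q,*tippose(*w)); print(q.round(2),e.max(),tippose(*w)[0].round(3))
    C=cam('scene'); print('turq',atz(C,(393,192),.01).round(3),atz(C,(425,184),.01).round(3))
E
python3 s3.py 0
```

```text
t 26.5 tcp [0.3899 0.1323 0.2109] offset [-0.0431  0.0699 -0.0897] dr [-0.1027  0.3489 -0.4238]
[ 0.88 -0.08 -1.04  1.93 -0.06  1.32 -1.35] 0.0 [0.382 0.063 0.311]
[ 1.16  0.04 -0.5   2.06 -0.25  1.01 -0.08] 0.0 [ 0.385 -0.208  0.23 ]
[ 1.25  0.57 -0.43  1.79 -0.19  0.85  0.18] 0.0 [ 0.448 -0.386  0.091]
[ 1.23  0.72 -0.4   1.82 -0.17  0.68  0.21] 0.0 [ 0.448 -0.386 -0.004]
turq [ 0.443 -0.324  0.01 ] [ 0.373 -0.428  0.01 ]
```

```bash
sed -i 's/,42,0)/,52,0)/g' s3.py
python3 -m jog '{"dr":[[-0.015,0.05,-0.06],[-0.03,0.1,-0.12],[-0.045,0.16,-0.19],[-0.06,0.21,-0.26],[-0.08,0.27,-0.33],[-0.1,0.349,-0.424],[-0.1,0.349,-0.424],[-0.1,0.349,-0.424]],"offset":[[-0.014,0.005,-0.016],[-0.022,0.015,-0.032],[-0.03,0.03,-0.05],[-0.035,0.045,-0.065],[-0.04,0.06,-0.08],[-0.043,0.07,-0.09],[-0.043,0.07,-0.09],[-0.043,0.07,-0.09]],"fingers":[0,0,0,0,0,0,0,0]}' 80
python3 s3.py 1
```

```text
t: 27.5
tcp_pos: [0.3814, 0.0631, 0.3107]
tool_rot: [0.984, 0.172, -0.035, 0.005]
ft_force: [0.3, 0.0, -2.1]
grip_width: 0.103
t 27.5 tcp [0.3814 0.0631 0.3107] offset [-0.0824  0.2565  0.0865] dr [ 0.0258  0.2939 -0.3525]
[ 1.16  0.04 -0.5   2.06 -0.25  1.01 -0.08] 0.0 [ 0.385 -0.208  0.23 ]
[ 1.23  0.64 -0.45  1.67 -0.12  0.95  0.27] 0.0 [ 0.465 -0.402  0.091]
[ 1.21  0.78 -0.42  1.7  -0.09  0.8   0.3 ] 0.0 [ 0.465 -0.402 -0.004]
turq [ 0.443 -0.324  0.01 ] [ 0.373 -0.428  0.01 ]
```

```bash
python3 -m jog '{"dr":[[0.003,0.04,-0.05],[0.006,0.08,-0.1],[0.01,0.12,-0.15],[0.014,0.16,-0.2],[0.018,0.2,-0.25],[0.022,0.25,-0.3],[0.026,0.294,-0.352],[0.026,0.294,-0.352]],"offset":[[-0.012,0.036,0.012],[-0.024,0.073,0.024],[-0.036,0.11,0.037],[-0.048,0.147,0.05],[-0.06,0.183,0.062],[-0.072,0.22,0.074],[-0.0824,0.2565,0.0865],[-0.0824,0.2565,0.0865]],"fingers":[0,0,0,0,0,0,0,0]}' 80
python3 s3.py 2
```

```text
t: 28.5
tcp_pos: [0.384, -0.2097, 0.2267]
tool_rot: [0.935, 0.336, 0.106, -0.042]
ft_force: [0.0, 0.6, -1.1]
grip_width: 0.1
t 28.5 tcp [ 0.384  -0.2097  0.2267] offset [-0.0885  0.2007  0.1171] dr [ 0.0554  0.137  -0.2089]
[ 1.23  0.64 -0.44  1.67 -0.13  0.95  0.27] 0.0 [ 0.465 -0.402  0.091]
[ 1.21  0.78 -0.41  1.7  -0.1   0.8   0.3 ] 0.0 [ 0.465 -0.402 -0.004]
turq [ 0.443 -0.324  0.01 ] [ 0.373 -0.428  0.01 ]
```

```bash
python3 -m jog '{"dr":[[0.008,0.02,-0.03],[0.016,0.04,-0.06],[0.024,0.06,-0.09],[0.032,0.08,-0.12],[0.04,0.1,-0.15],[0.048,0.12,-0.18],[0.055,0.137,-0.209],[0.055,0.137,-0.209]],"offset":[[-0.0126,0.0287,0.0167],[-0.0253,0.0573,0.0335],[-0.038,0.086,0.05],[-0.05,0.1147,0.067],[-0.0632,0.1434,0.0836],[-0.076,0.172,0.1],[-0.0885,0.2007,0.117],[-0.0885,0.2007,0.117]],"fingers":[0,0,0,0,0,0,0,0]}' 80
python3 - <<'E'
from h import *
s=monitor.get_state();R=Rn.from_quat(s['tool_rot']).as_matrix();tip=s['tcp_pos']+R@TIP; print('tip',tip.round(4),'dir',(R@D).round(3))
for n in('scene','side','wrist'):
    im=viewer.get_image(n);cv2.imwrite(f'pics/y_{n}.png',im[:,:,::-1]);C=cam(n)
    hsv=cv2.cvtColor(im,cv2.COLOR_RGB2HSV);m=((hsv[:,:,0]>98)&(hsv[:,:,0]<118)&(hsv[:,:,1]>130)&(hsv[:,:,2]>70)).astype(np.uint8)
    k,l,st,c=cv2.connectedComponentsWithStats(m);i=1+np.argmax(st[1:,4]) if k>1 else 0
    b=st[i]; p=(b[0]+b[2]/2-.5,b[1]+b[3]/2-.5); print(n,b,'dish',atz(C,p,.007).round(4),'pred dish px',proj(C,[.547,-.297,.007]).round(1),'tip px',proj(C,tip).round(1))
E
python3 s3.py 3
```

```text
t: 29.5
tcp_pos: [0.4652, -0.401, 0.0866]
tool_rot: [0.884, 0.429, 0.164, -0.083]
ft_force: [-1.0, 1.0, -1.5]
grip_width: 0.098
tip [ 0.5472 -0.2969  0.1259] dir [0.617 0.787 0.003]
scene [352 181  18  11 167] dish [ 0.5513 -0.3023  0.007 ] pred dish px [[360.9 187.1]] tip px [[362.9 155.6]]
side [ 37 139  65  27 497] dish [1.7099 0.0205 0.007 ] pred dish px [[356.9 191.2]] tip px [[358.4 160.1]]
wrist [ 331   60   31   66 1454] dish [ 0.5617 -0.3089  0.007 ] pred dish px [[327.1  92.2]] tip px [[328.1   4.9]]
t 29.65 tcp [ 0.4662 -0.399   0.0903] offset [-0.0363  0.0011  0.0871] dr [-0.0028 -0.0019  0.0006]
[ 1.2   0.78 -0.41  1.7  -0.11  0.8   0.31] 0.0 [ 0.465 -0.402 -0.004]
turq [ 0.443 -0.324  0.01 ] [ 0.373 -0.428  0.01 ]
```

```bash
python3 -m jog '{"dr":[[0,0,0],[0,0,0],[0,0,0],[0,0,0],[-0.003,-0.002,0],[-0.003,-0.002,0],[-0.003,-0.002,0],[-0.003,-0.002,0]],"offset":[[-0.006,0,0.014],[-0.012,0,0.03],[-0.018,0,0.045],[-0.024,0,0.06],[-0.03,0.001,0.075],[-0.034,0.001,0.085],[-0.034,0.001,0.087],[-0.034,0.001,0.087]],"fingers":[0,0,0,0,0,0,0,0]}' 80
python3 -m jog '{"dr":[[0,0,0],[0,0,0],[0,0,0],[0,0,0],[0,0,0],[0,0,0],[0,0,0],[0,0,0]],"offset":[[0,0,0],[0,0,0],[0,0,0],[0,0,0],[0,0,0],[0,0,0],[0,0,0],[0,0,0]],"fingers":[0,0,0,0,0,0,0,0]}' 80
python3 - <<'E'
from h import *
s=monitor.get_state();R=Rn.from_quat(s['tool_rot']).as_matrix();tip=s['tcp_pos']+R@TIP; print('tip',tip.round(4),'dir',(R@D).round(3),s['ft_force'].round(1),s['joint_positions'].round(2))
A=viewer.get_image('scene');cv2.imwrite('pics/z_scene.png',A[:,:,::-1]);C=cam('scene'); print('tip px',proj(C,tip),'handle',proj(C,s['tcp_pos']+R@HND))
for o in ["drip_dish","white_vial","black_vial","glass_jar","tin","gauge_rod"]: print(o,[(np.round(d["box"]).tolist(),round(d["confidence"],2)) for d in viewer.search_frame('scene',o)][:3])
B=viewer.get_image('side');C=cam('side');print('side tip px',proj(C,tip),[(d['box'],d['confidence']) for d in viewer.search_frame('side','gauge_rod')[:3]],[(d['box'],d['confidence']) for d in viewer.search_frame('side','drip_dish')[:2]])
W=viewer.get_image('wrist');cv2.imwrite('pics/z_wrist.png',W[:,:,::-1])
hsv=cv2.cvtColor(W,cv2.COLOR_RGB2HSV);m=((hsv[:,:,0]>98)&(hsv[:,:,0]<118)&(hsv[:,:,1]>130)&(hsv[:,:,2]>70))
v,u=np.nonzero(m[:, 250:420]);print('wrist blue',u.min()+250,u.max()+250,v.min(),v.max(),'pred',proj(cam('wrist'),[.549,-.299,.007]),proj(cam('wrist'),tip))
# vent angle from scene
E
```

```text
t: 30.65
tcp_pos: [0.4668, -0.3998, -0.0029]
tool_rot: [0.884, 0.431, 0.164, -0.08]
ft_force: [-0.7, 0.5, -0.8]
grip_width: 0.102
t: 31.65
tcp_pos: [0.4669, -0.3998, -0.003]
tool_rot: [0.884, 0.431, 0.164, -0.08]
ft_force: [-0.2, -0.3, -1.7]
grip_width: 0.102
tip [ 0.5485 -0.2952  0.0361] dir [0.615 0.789 0.001] [-0.2 -0.3 -1.7] [ 1.18  0.77 -0.41  1.71 -0.11  0.78  0.29]
tip px [[360.73250146 179.80570818]] handle [[402.29446509 172.23478154]]
drip_dish [([349.0, 181.0, 375.0, 193.0], 0.76)]
white_vial [([221.0, 310.0, 231.0, 330.0], 0.73)]
black_vial [([214.0, 301.0, 220.0, 322.0], 0.48), ([213.0, 192.0, 239.0, 207.0], 0.39)]
glass_jar [([324.0, 186.0, 337.0, 208.0], 0.69), ([212.0, 300.0, 220.0, 323.0], 0.4)]
tin [([322.0, 261.0, 345.0, 289.0], 0.98)]
gauge_rod [([392.0, 187.0, 416.0, 195.0], 0.64), ([362.0, 171.0, 411.0, 182.0], 0.61), ([369.0, 214.0, 387.0, 219.0], 0.43)]
side tip px [[356.65002133 183.94701837]] [([389.6, 191.9, 402.5, 195.1], 0.65), ([229.0, 281.9, 239.9, 304.9], 0.39)] [([346.4, 186.3, 366.3, 196.1], 0.45)]
wrist blue 279 378 0 82 pred [[330.11611104  33.6543126 ]] [[326.12932915  -3.66141683]]
```

```bash
python3 -m jog '{"dr":[[0,0,0],[0,0,0],[0,0,0],[0,0,0],[0,0,0],[0,0,0],[0,0,0],[0,0,0]],"offset":[[-0.0008,0,0.002],[-0.0015,0,0.004],[-0.0022,0,0.006],[-0.0022,0,0.006],[-0.0022,0,0.006],[-0.0022,0,0.006],[-0.0022,0,0.006],[-0.0022,0,0.006]],"fingers":[0,0,0,0,0,0,0,0]}' 80
python3 - <<'E'
from h import *
A=cv2.imread('pics/z_scene.png').astype(int);C=cam('scene')
m=(A[:,:,2]>120)&(A[:,:,1]<70)&(A[:,:,0]<70);m[:,:200]=0;m[:,260:]=0
v,u=np.nonzero(m);P=np.c_[u,v];print('red px',u.min(),u.max(),v.min(),v.max(),'cov slope',np.linalg.eigh(np.cov(P.T))[1][:,1])
for ang in (36,40,44):
    d=.027*np.r_[np.cos(np.radians(ang)),np.sin(np.radians(ang)),0];c=np.array([.6735,.1715,.181]);p=proj(C,[c-d,c+d]);print(ang,p.round(1).tolist(),(p[1]-p[0])/np.linalg.norm(p[1]-p[0]))
s=monitor.get_state();R=Rn.from_quat(s['tool_rot']).as_matrix();print('tip',s['tcp_pos']+R@TIP,(R@D).round(3),s['ft_force'].round(1),s['grip_width'],s['t'])
r.job_done()
E
```

```text
t: 33.2
tcp_pos: [0.4669, -0.3998, -0.0093]
tool_rot: [0.884, 0.431, 0.164, -0.08]
ft_force: [-0.5, -0.2, -1.0]
grip_width: 0.103
red px 213 234 194 202 cov slope [-0.99699117  0.07751518]
36 [[235.7, 198.2], [212.9, 198.7]] [-0.99966455  0.02589958]
40 [[235.8, 197.7], [212.8, 199.2]] [-0.99794237  0.06411723]
44 [[235.8, 197.3], [212.7, 199.6]] [-0.99483267  0.10152817]
tip [ 0.54851825 -0.2952228   0.0297531 ] [0.615 0.789 0.001] [-0.5 -0.2 -1. ] 0.10303519216834262 33.2
the job is handed in; nothing more can be done
```

The job is handed in at 33.2 s of the 67 s allowed. The vent was turned to half open first. Then the rod was pushed down the guide tube to its collar, drawn right out, and held level over the blue dish.

**Last checks**
- **Vent:** the close picture after turning showed the blade at about 42–43°, against about 40° for the middle mark. A scene-camera check just before hand-in gave about 41–42°. So it may be 1–2° past half open.
- **Rod insertion:** there was no sideways force going in. It stopped firmly 98.6 mm past the estimated mouth, with 13–19 N along the tube, and a further push did not move it. I took that as the collar seating. The withdrawal showed no noticeable force at its end.
- **Final hold:** computed from the arm pose, the rod is level to about 0.1°, though the grip itself could add a degree or so. The tip is at about (0.549, -0.295, 0.030) m, some 4 mm from the estimated dish centre and about 14 mm clear of the rim. The force reading shows only the rod's weight.
- **Bystanders:** the dish, white vial, glass jar and tin were found in the scene camera about where they started. The black vial was too, but with low confidence.

**What disagreed or went wrong**
- **Fingertips:** the real fingertips sit about 36 mm behind the stated tool point. The first vent grip closed on air above the handle, and I corrected for this from then on.
- **Joint limits:** joint 7 read -2.572 rad at the rod grasp, against the stated limit of -2.57. Joints 2 and 3 then reached their limits and the arm stuck for a few calls until I routed it round another way.

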